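# Clip the grabber probes to their terminal posts on the microscope board

### The arm

A 6-joint arm with a two-finger parallel gripper is mounted at the origin on the work surface. World frame = base frame: x ahead of the robot, y to its left, z up, the work surface at z = 0. Lengths are in m, angles in degrees, forces in N, time in s.
With the tool pointing down it reaches from about 0.325 to 0.75 m from the base axis. Payload 7.6 kg.
Tool frame: the origin (TCP) lies at the very end of the fingers, on their centre line; the grasp point (between the pads) lies 19 mm behind it; z points along the fingers, y is the line along which they close (so a half turn about z gives the same grasp; the last joint's range is limited). The gripper opens to 85 mm and grips with 20 to 120 N. Pads are 22 mm wide; open, the fingers measure 114 mm over their backs; the gripper's body (76 mm by 85 mm) begins 54 mm behind the grasp point. The pads swing forward as they close: fully open they stand 13 mm farther back than shut.
Start: joints at [-75.189, 2.991, 80.254, -0, 96.75, -4.028], TCP at [0.17, -0.497, 0.231] pointing down, gripper open.
Joint ranges: [-166.34, 166.34], [-52.06, 124.39], [6.96, 135.62], [-60.46, 240.46], [14.63, 156.25], [-167.68, 167.68]. Speed limits (degrees/s): [147.25, 147.25, 172.46, 180, 180, 180].

### API

Orientations are given as [roll, pitch, yaw] about the fixed x, y, z axes, in that order (R = Rz(yaw) Ry(pitch) Rx(roll)).
In Python, from plant import manip gives the robot as it stands. The module is installed in compiled form; this text tells all that it offers.
- The arm moves only by the shell command python3 -m creep 'ROWS' [OPENING] [FORCE]. ROWS is rows parted by semicolons, their numbers by spaces, 1 to 5 of them, each of 6 numbers: dx, dy, dz in m, then a rotation vector rx, ry, rz in degrees; each row shifts and turns the commanded pose from where the row before left it, along the tool's axes as they then stand; what a row does not reach is not made up. A row lasts 1/12 s, in which the tool goes at most 0.0417 m and 7.16 degrees, less where a joint would pass 70% of its speed; a pose out of reach is approached as far as the arm can. OPENING is the opening from 0.0 (shut) to 1.0 (fully open), set as the command begins (- or left out keeps the last). The fingers move at their own pace and stop on an object; FORCE is the grip in N (left out, the last holds). Time passes only in rows, so rows that do not move let the fingers close. It prints the time, the measured TCP pose, the force, the opening and the grip force at its end.
- manip.read_state(): the state, without advancing time (a new reading comes with each control period).
- manip.read_camera(name): name is "scene" or "top" or "wrist"; returns (picture, depth): 400x640x3 uint8, red, green, blue; 400x640 float32, m along the optical axis (not along the pixel's ray), 0 where there is no reading.
- manip.get_calibration(name): a dict with "camera_matrix" (3x3 intrinsics, pixels), "R" (3x3) and "t" (3): a world point X has camera coordinates R X + t. Camera axes: x right, y down, z forward; pixel columns grow to the right and rows downward; lengths in m; the calibration is good to about 2 mm. The wrist camera is an equidistant fisheye: a pixel r from the principal point sees the ray r / f radians off the axis. A picture is of the moment at which its call begins: read the wrist's pose just before it. get_calibration takes no time and is no camera call; for the wrist camera it gives the pose at the moment of the call.
- manip.finish_job(): hands the job in; it is judged then, once.
The state is a dict: "time": time; "joint_pos": joint angles; "dq": joint speeds; "tau": joint torques, N m; "ee_pos": TCP position; "tcp_rot": TCP orientation; "force": force on the tool from outside, world axes, zero at the start; "wrist_torque": the same for the moment, N m; "gripper_width": opening from 0.0 (shut) to 1.0 (fully open); "grasp_force": force on a finger pad.
Only numpy, scipy, OpenCV 4.12 (cv2) and the standard library are available. Lean on these libraries where they do the work, as an engineer would, in place of code of your own. Each camera call takes 0.05 s, during which the arm holds its last target. There are 200 camera calls.

### The job

First clear the terminal posts: stand the red light shield on the grey parking mat, in the middle and square with the mat, and stand both sample jars upright in the white tray. Then clip every grabber probe to the post with a cap of its own colour: squeeze its sprung plunger so that the hook comes out, catch the post's neck in the hook and let go, so that the probe lies flat on the board with the post clamped between hook and nose. When all the probes hold their posts, push the recorder's lever fully over to on; leave everything else on the table where it is.

Things in the scene. Friction and masses are not known exactly. Their poses are not given: they have to be found in the camera images.
- shield: Loose light shield, 300 g: clear red upright panel 140 mm wide (its y), 6 mm thick (its x), on a black foot 60 x 140 x 10 mm. In the middle of its top edge a black grip block, 14 mm thick (x), 60 mm wide (y), 95 to 125 mm above the foot's underside. Origin: centre of the foot's underside; z up.
- mat: Fixed flat grey parking mat, 110 mm (its x) by 190 mm (its y), 4 mm thick, lying on the left near the robot. Origin: centre of its underside, on the table.
- switch (a joint): Toggle lever of the recorder's white switch box (70 x 50 x 25 mm, front left): 0 = off, leaning along the box's -x; 1.0 rad = on, at its stop, leaning along +x. It is stiff enough to stay where it is left (about 1 N at the tip moves it). The lever turns about the box's y axis, 22 mm above the table; 80 mm from there to the ball.
- switch_tip (a point): Centre of the orange ball (26 mm across) on the lever's tip, 92 mm above the table when off and again when on, 77 mm farther along the box's +x; its x axis tilts with the lever, its y axis is the lever's pivot axis.
- switch_base: The fixed switch box. Origin: centre of its underside, below the lever's pivot; its x axis is the direction in which the lever is pushed to switch on.
- tray: Fixed open white tray on the left, 160 mm (its x) by 100 mm (its y), 25 mm high, walls and floor 4 to 5 mm thick. Origin: centre of its underside. Two jars fit side by side along its x, 35 mm either side of the middle.
- jar1: Loose white sample jar with an orange lid, 50 mm across, 60 mm high, 100 g, standing among the posts at the start. Origin: centre of its underside; z up.
- jar2: Loose white sample jar with an orange lid, 50 mm across, 60 mm high, 100 g, standing among the posts at the start. Origin: centre of its underside; z up.
- probe_red: Loose red grabber probe, 155 g, may be absent. Lies on a 36 mm wide foot, z up, x towards the hook. Thumb plates 36 mm wide, top z 62: red front one fixed, outer face x +20; white sprung rear one, outer face x -40 released, -20 pressed. Grey nose ahead, 32 mm wide, z 8-24, ends at x 80: keep fingertips there above z 24. Origin: underside, mid-plates when pressed (all mm).
- plunger_red (a joint): Plunger travel of the red probe (m). Squeeze both thumb plates together from outside, gripper from above: 60 mm over the plates at 0 (released, hook in), 40 mm at 0.020 (pressed, hook out); 4 N to start, 8 N at the end. It springs back when let go; about 0.006 with a post clamped between hook and nose. The hook moves with it.
- jaw_red (a point): Where a caught post's axis stands: red probe's x 85, y 0, z 16. Steel hook, z 13-19: shaft beside y +9 to +15, crossbar across to y -15, its inner face at x 84 released, 104 pressed; a 4 mm lip at y -10 to -15 points back at the nose. Pressed, 20 mm are open between lip and nose on the -y side, where the post comes in sideways (mm).
- post_red: Fixed upright terminal post: brass neck 10 mm across, z 0 to 36 mm, under a red cap 24 mm across, z 36 to 46 mm (3 mm stub on top and 3 mm washer, 30 mm across, at the foot are for looks only). The cap is wider than the hook's opening: the hook comes in from the side, under the cap. Origin: on the axis, at the table.
- probe_green: Loose green grabber probe, 155 g, may be absent. Lies on a 36 mm wide foot, z up, x towards the hook. Thumb plates 36 mm wide, top z 62: green front one fixed, outer face x +20; white sprung rear one, outer face x -40 released, -20 pressed. Grey nose ahead, 32 mm wide, z 8-24, ends at x 80: keep fingertips there above z 24. Origin: underside, mid-plates when pressed (all mm).
- plunger_green (a joint): Plunger travel of the green probe (m). Squeeze both thumb plates together from outside, gripper from above: 60 mm over the plates at 0 (released, hook in), 40 mm at 0.020 (pressed, hook out); 4 N to start, 8 N at the end. It springs back when let go; about 0.006 with a post clamped between hook and nose. The hook moves with it.
- jaw_green (a point): Where a caught post's axis stands: green probe's x 85, y 0, z 16. Steel hook, z 13-19: shaft beside y +9 to +15, crossbar across to y -15, its inner face at x 84 released, 104 pressed; a 4 mm lip at y -10 to -15 points back at the nose. Pressed, 20 mm are open between lip and nose on the -y side, where the post comes in sideways (mm).
- post_green: Fixed upright terminal post: brass neck 10 mm across, z 0 to 36 mm, under a green cap 24 mm across, z 36 to 46 mm (3 mm stub on top and 3 mm washer, 30 mm across, at the foot are for looks only). The cap is wider than the hook's opening: the hook comes in from the side, under the cap. Origin: on the axis, at the table.
- probe_blue: Loose blue grabber probe, 155 g, may be absent. Lies on a 36 mm wide foot, z up, x towards the hook. Thumb plates 36 mm wide, top z 62: blue front one fixed, outer face x +20; white sprung rear one, outer face x -40 released, -20 pressed. Grey nose ahead, 32 mm wide, z 8-24, ends at x 80: keep fingertips there above z 24. Origin: underside, mid-plates when pressed (all mm).
- plunger_blue (a joint): Plunger travel of the blue probe (m). Squeeze both thumb plates together from outside, gripper from above: 60 mm over the plates at 0 (released, hook in), 40 mm at 0.020 (pressed, hook out); 4 N to start, 8 N at the end. It springs back when let go; about 0.006 with a post clamped between hook and nose. The hook moves with it.
- jaw_blue (a point): Where a caught post's axis stands: blue probe's x 85, y 0, z 16. Steel hook, z 13-19: shaft beside y +9 to +15, crossbar across to y -15, its inner face at x 84 released, 104 pressed; a 4 mm lip at y -10 to -15 points back at the nose. Pressed, 20 mm are open between lip and nose on the -y side, where the post comes in sideways (mm).
- post_blue: Fixed upright terminal post: brass neck 10 mm across, z 0 to 36 mm, under a blue cap 24 mm across, z 36 to 46 mm (3 mm stub on top and 3 mm washer, 30 mm across, at the foot are for looks only). The cap is wider than the hook's opening: the hook comes in from the side, under the cap. Origin: on the axis, at the table.
- reagent: Bystander: brown bottle with a blue cap, 56 mm across, 120 mm high. Origin at its underside. To be left alone.
- tape: Bystander: roll of green tape lying flat, 80 mm across, 19 mm high. Origin at its underside. To be left alone.
- crucible: Bystander: small blue porcelain cup, 50 mm across, 50 mm high. Origin at its underside. To be left alone.
- mug: Bystander: white cup, 72 mm across, 90 mm high. Origin at its underside. To be left alone.

How it is judged (in metres and radians):
On the way, in this order (a step that is already met when the one before it is completed fails the run):
1. the shield stands released on the parking mat and both jars in the tray (horizontal distance between shield and mat below 0.035 m and angle between the x axis of shield and the x axis of mat, either way round below 0.25 rad and angle between shield's own z axis and vertical below 0.1 rad and height (world z) of shield below 0.01 m and linear speed of each of shield, jar1, jar2 below 0.03 m/s and x of jar1 in the frame of tray between -0.056 and 0.056 m and y of jar1 in the frame of tray between -0.028 and 0.028 m and z of each of jar1, jar2 in the frame of tray below 0.012 m and angle between each of jar1, jar2's own z axis and vertical below 0.15 rad and x of jar2 in the frame of tray between -0.056 and 0.056 m and y of jar2 in the frame of tray between -0.028 and 0.028 m and contact force between the fingers and shield below 0.1 N), for 0.2 s.
2. every probe present is clipped to the post of its own colour and let go (horizontal distance between jaw_red and post_red below 0.006 m and value of joint plunger_red between 0.003 and 0.01 m and angle between each of probe_red, probe_green, probe_blue's own z axis and vertical below 0.15 rad and height (world z) of each of probe_red, probe_green, probe_blue below 0.008 m and linear speed of each of probe_red, probe_green, probe_blue below 0.03 m/s and horizontal distance between jaw_green and post_green below 0.006 m and value of joint plunger_green between 0.003 and 0.01 m and horizontal distance between jaw_blue and post_blue below 0.006 m and value of joint plunger_blue between 0.003 and 0.01 m and contact force between the fingers and probe_red below 0.1 N and contact force between the fingers and probe_green below 0.1 N and contact force between the fingers and probe_blue below 0.1 N), for 0.2 s.
3. the recorder's lever is on (value of joint switch above 0.85 rad), for 0.2 s.
At the end, for the whole second after the job is handed in: Shield upright and still on the mat (centres within 35 mm, square within 0.25 rad); both jars upright in the tray; every probe present flat (0.15 rad, 8 mm) and still with its own colour's post in its jaw (axis within 6 mm of the jaw point, plunger 3 to 10 mm); lever beyond 0.85 rad (horizontal distance between shield and mat below 0.035 m and angle between the x axis of shield and the x axis of mat, either way round below 0.25 rad and angle between shield's own z axis and vertical below 0.1 rad and height (world z) of shield below 0.01 m and linear speed of each of shield, jar1, jar2, probe_red, probe_green, probe_blue below 0.03 m/s and x of jar1 in the frame of tray between -0.056 and 0.056 m and y of jar1 in the frame of tray between -0.028 and 0.028 m and z of each of jar1, jar2 in the frame of tray below 0.012 m and angle between each of jar1, jar2, probe_red, probe_green, probe_blue's own z axis and vertical below 0.15 rad and x of jar2 in the frame of tray between -0.056 and 0.056 m and y of jar2 in the frame of tray between -0.028 and 0.028 m and horizontal distance between jaw_red and post_red below 0.006 m and value of joint plunger_red between 0.003 and 0.01 m and height (world z) of each of probe_red, probe_green, probe_blue below 0.008 m and horizontal distance between jaw_green and post_green below 0.006 m and value of joint plunger_green between 0.003 and 0.01 m and horizontal distance between jaw_blue and post_blue below 0.006 m and value of joint plunger_blue between 0.003 and 0.01 m and value of joint switch above 0.85 rad); the robot touches nothing.
It fails at once if a bystander is shifted by more than 40 mm (distance of any of reagent, tape, crucible, mug from where it was at the start of the episode above 0.04 m).
Of probe_red, probe_green, probe_blue only 2 to 3 are there at a start; the rules pass over those that are not, and their reading is None.
At some moment in a run one of shield, probe_red, probe_green, probe_blue may be knocked a few centimetres aside while the robot is not near it.
It also fails if it takes over 210 s, if anything falls off the work surface, if the arm or the gripper's body presses on something with over 40 N, if the wrist force passes 120 N, or if a joint passes its speed limit or range.

## Working session

There is one attempt and no reset: what is moved stays moved. The work goes in short steps, Python scripts to look and compute and a shell command to move; the robot and the scene stay as the last step left them, time stands still between calls to the robot, and variables do not carry over. Pictures are saved under pics/ and viewed, at most 14 in all, crops included, and the job is handed in when it is done.

```bash
mkdir -p pics
cat > h.py <<'E'
import numpy as np, cv2
from plant import manip
def cam(n):
    c=manip.get_calibration(n); im,d=manip.read_camera(n)
    return im,d,np.array(c["camera_matrix"]),np.array(c["R"]),np.array(c["t"])
def pts(d,K,R,t):
    v,u=np.mgrid[0:d.shape[0],0:d.shape[1]]
    X=np.stack([(u-K[0,2])/K[0,0]*d,(v-K[1,2])/K[1,1]*d,d],-1)
    return (X-t)@R   # R^T (X-t)
def plane(u,v,z,K,R,t):
    r=R.T@np.array([(u-K[0,2])/K[0,0],(v-K[1,2])/K[1,1],1]); c=-R.T@t
    return c+r*(z-c[2])/r[2]
def save(n,im): cv2.imwrite("pics/"+n+".png",im[:,:,::-1])
E
python3 - <<'E'
from h import *
import pickle
o={}
for n in("top","scene"):
    im,d,K,R,t=cam(n); save(n+"0",im); o[n]=(im,d,K,R,t); print(n,K[0,0],(-R.T@t).round(3),R.round(2).tolist())
pickle.dump(o,open("o.pkl","wb"))
s=manip.read_state(); print(s)
E
```

```text
top 479.9905531183466 [0.424 0.004 1.434] [[0.01, -1.0, 0.02], [-0.99, -0.01, -0.15], [0.15, -0.01, -0.99]]
scene 520.3187724341706 [ 1.405 -0.189  0.989] [[0.22, 0.98, 0.02], [0.72, -0.15, -0.68], [-0.66, 0.16, -0.74]]
{'time': 0.1, 'joint_pos': array([-7.51900069e+01,  3.02402054e+00,  8.03048592e+01, -2.09609327e-04,
        9.67501168e+01, -4.02795499e+00]), 'dq': array([ 0.0294888 , -0.12235019, -0.16904586,  0.00333932, -0.03937306,
       -0.0179549 ]), 'tau': array([ 1.70538529e-03, -3.82581604e+01, -3.60985923e+01, -5.20743640e-05,
        4.73423381e-03,  1.00276856e-05]), 'ee_pos': array([ 0.16947275, -0.49662184,  0.23057354]), 'tcp_rot': array([-1.79921184e+02, -5.34129047e-03,  1.88379199e+01]), 'force': array([-0.17428172, -0.43563753,  0.4001181 ]), 'wrist_torque': array([0.03230751, 0.05798885, 0.02377822]), 'grasp_force': 0.0, 'gripper_width': 0.9993693575327712}
```

View pics/top0.png

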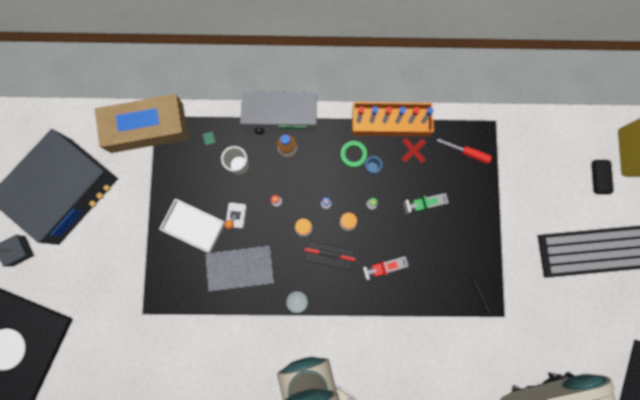

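View pics/scene0.png

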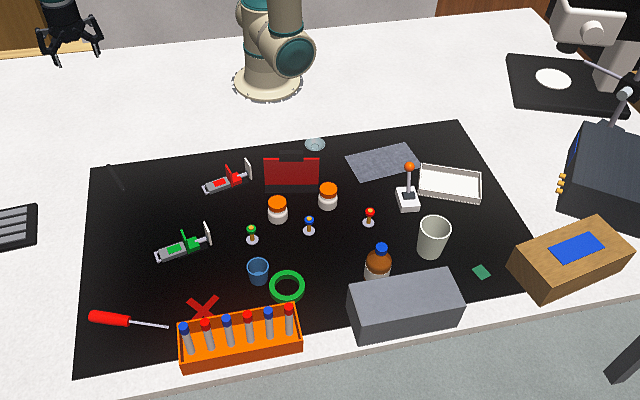

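The top view shows the shield (330,256), jars (304,227) and (348,221), and posts red (276,200), blue (326,203) and green (372,203). It also shows the green probe (427,203), the red probe (386,268), the mat (240,268), the tray (192,225) and the switch (236,215). Only the red and green probes are present, with hooks pointing to image right (-y).

Run:
```python
from h import *
import pickle
o=pickle.load(open("o.pkl","rb"))
for n in("top","scene"):
    im,d,K,R,t=o[n]; P=pts(d,K,R,t)
    hsv=cv2.cvtColor(im,cv2.COLOR_RGB2HSV); H,S,V=[hsv[...,i].astype(int) for i in range(3)]
    board=(P[...,0]>.15)&(P[...,0]<.85)&(abs(P[...,1])<.56)&(d>0)
    M={'red':((H<5)|(H>174))&(S>140)&(V>70),'orange':(H>=6)&(H<17)&(S>150)&(V>110),'green':(H>45)&(H<85)&(S>110)&(V>60),'blue':(H>100)&(H<130)&(S>100)&(V>60),'white':(S<40)&(V>150),'grey':(S<60)&(V>70)&(V<150)}
    for k,m in M.items():
        m=(m&board).astype(np.uint8)
        c,l,st,ce=cv2.connectedComponentsWithStats(m)
        for i in range(1,c):
            if st[i,4]<8: continue
            Q=P[l==i]; q=np.median(Q,0)
            cn=max(cv2.findContours((l==i).astype(np.uint8),0,2)[0],key=len); r=cv2.minAreaRect(cn)
            print(n,k,st[i,4],ce[i].round(1),'med',q.round(3),'zmax',np.percentile(Q[:,2],95).round(3),'rect',np.round(r[1],0),round(r[2]), 'box',[plane(*b,.004,K,R,t)[:2].round(3).tolist() for b in cv2.boxPoints(r)] if st[i,4]>300 else '')
im,d,K,R,t=o['top']; 
a=cv2.resize(im[170:310,150:470],None,fx=2.5,fy=2.5,interpolation=2); save("z1",a)
```

```text
top red 319 [413.5 150. ] med [ 0.801 -0.273  0.001] zmax 0.006 rect [23. 23.] 3 box [[0.765, -0.235], [0.838, -0.24], [0.835, -0.311], [0.762, -0.305]]
top red 299 [477.2 154.4] med [ 0.785 -0.463  0.021] zmax 0.028 rect [30. 10.] 22 box 
top red 10 [273.1 196.6] med [0.646 0.153 0.044] zmax 0.052 rect [3. 7.] 56 box 
top red 43 [311.5 250.7] med [0.485 0.036 0.098] zmax 0.103 rect [14.  3.] 11 box 
top red 48 [347.2 257.9] med [ 0.466 -0.065  0.098] zmax 0.103 rect [14.  3.] 11 box 
top red 137 [379.2 268.9] med [ 0.437 -0.161  0.025] zmax 0.061 rect [14. 12.] 72 box 
top red 32 [391.8 265.2] med [ 0.449 -0.199  0.024] zmax 0.029 rect [4. 7.] 72 box 
top orange 236 [394.7 131.3] med [ 0.847 -0.214  0.043] zmax 0.053 rect [ 3. 79.] 90 box 
top orange 97 [286.7 146.4] med [0.783 0.11  0.085] zmax 0.093 rect [11. 16.] 74 box 
top orange 46 [228.3 224.6] med [0.553 0.266 0.102] zmax 0.108 rect [7. 6.] 90 box 
top green 320 [354.  153.6] med [ 0.784 -0.089  0.017] zmax 0.023 rect [25. 25.] 90 box [[0.825, -0.048], [0.826, -0.125], [0.748, -0.125], [0.747, -0.049]]
top green 170 [422.9 2
[... 12689 characters left out ...]
zmax 0.027 rect [12.  5.] 45 box 
scene grey 9 [433. 214.] med [0.641 0.315 0.001] zmax 0.004 rect [8. 0.] 180 box 
scene grey 156 [443.3 228.8] med [0.737 0.289 0.067] zmax 0.088 rect [12. 19.] 18 box 
scene grey 31 [206.3 234.6] med [ 0.625 -0.244  0.039] zmax 0.058 rect [16.  4.] 76 box 
scene grey 555 [429.2 245.7] med [0.771 0.243 0.051] zmax 0.085 rect [31. 28.] 15 box [[0.753, 0.217], [0.679, 0.263], [0.718, 0.325], [0.79, 0.277]]
scene grey 73 [172.7 256.5] med [ 0.655 -0.326  0.018] zmax 0.023 rect [ 5. 27.] 75 box 
scene grey 105 [369.2 274.7] med [0.81  0.09  0.043] zmax 0.055 rect [17. 11.] 35 box 
scene grey 14 [386.8 274.5] med [0.82  0.128 0.046] zmax 0.056 rect [4. 4.] 90 box
```

View pics/z1.png

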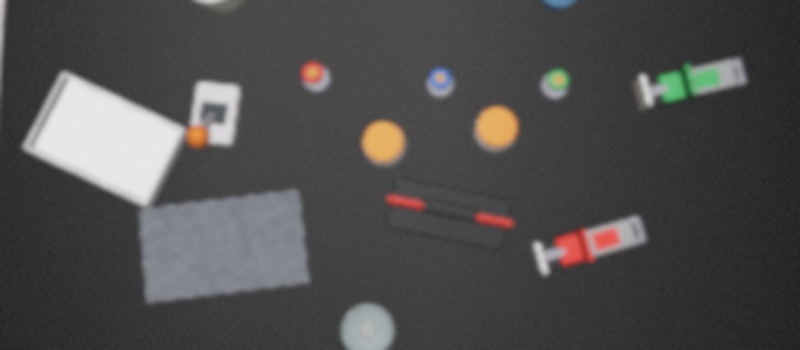

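```bash
cat > go.py <<'E'
import sys, numpy as np
from scipy.spatial.transform import Rotation as T
from plant import manip
def go(x,y,z,yaw):
    s=manip.read_state(); A=T.from_euler('xyz',s["tcp_rot"],degrees=True); B=T.from_euler('xyz',[180,0,yaw],degrees=True)
    rv=(A.inv()*B).as_rotvec(degrees=True); d=B.inv().apply(np.array([x,y,z])-s["ee_pos"])
    n=np.linalg.norm(rv)/7.1; m=np.linalg.norm(d)/.0415
    print("rot",rv.round(2),"n>=%.1f"%n,"| then trans",d.round(4),"n>=%.1f"%m)
if __name__=="__main__": go(*map(float,sys.argv[1:5]))
E
python3 - <<'E'
from h import *
import pickle
o=pickle.load(open("o.pkl","rb")); im,d,K,R,t=o['top']
print([plane(150+u/2.5,170+v/2.5,.004,K,R,t)[:2].round(3).tolist() for u,v in((140,207),(300,190),(309,285),(146,303),(223.75,246.25))])
for u,v in((384,141),(497,127)): print('jar',plane(150+u/2.5,170+v/2.5,.06,K,R,t).round(3))
im,d,K,R,t=o['scene']
for u,v in((328,186),(277,200)): print('jarS',plane(u,v,.06,K,R,t).round(3))
E
python3 go.py 0.476 -0.0145 0.2 79.4
```

```text
[[0.479, 0.348], [0.501, 0.16], [0.391, 0.146], [0.368, 0.336], [0.435, 0.248]]
jar [0.556 0.059 0.06 ]
jar [ 0.573 -0.07   0.06 ]
jarS [0.548 0.063 0.06 ]
jarS [ 0.569 -0.069  0.06 ]
rot [-7.000e-02 -5.000e-02 -6.056e+01] n>=8.5 | then trans [0.5303 0.2126 0.0306] n>=13.8
```

```bash
python3 -m creep '0 0 0 0 0 -6.73;0 0 0 0 0 -6.73;0 0 0 0 0 -6.73;0 0 0 0 0 -6.73;0 0 0 0 0 -6.73' 1.0 30
python3 -m creep '0 0 0 0 0 -6.73;0 0 0 0 0 -6.73;0 0 0 0 0 -6.73;0 0 0 0 0 -6.73;.0379 .0152 .0022 0 0 0'
python3 -m creep '.0379 .0152 .0022 0 0 0;.0379 .0152 .0022 0 0 0;.0379 .0152 .0022 0 0 0;.0379 .0152 .0022 0 0 0;.0379 .0152 .0022 0 0 0'
python3 -m creep '.0379 .0152 .0022 0 0 0;.0379 .0152 .0022 0 0 0;.0379 .0152 .0022 0 0 0;.0379 .0152 .0022 0 0 0;.0379 .0152 .0022 0 0 0'
python3 -m creep '.0379 .0152 .0022 0 0 0;.0379 .0152 .0022 0 0 0;.0379 .0152 .0022 0 0 0;0 0 0 0 0 0;0 0 0 0 0 0'
python3 go.py 0.476 -0.0145 0.092 79.4
python3 - <<'E'
from h import *
im,d,K,R,t=cam("wrist"); save("w1",im); print(K,(-R.T@t).round(3))
E
```

```text
time: 0.52
ee_pos: [0.1695, -0.4967, 0.2308]
tcp_rot: [-180.0, -0.0, 52.8]
force: [-0.3, -0.0, -0.5]
gripper_width: 1.001
grasp_force: 0.0
time: 0.93
ee_pos: [0.1892, -0.4648, 0.2277]
tcp_rot: [-179.9, -0.0, 79.6]
force: [0.8, -0.9, -0.8]
gripper_width: 1.001
grasp_force: 0.0
time: 1.35
ee_pos: [0.3014, -0.2883, 0.2177]
tcp_rot: [-180.0, -0.0, 79.4]
force: [0.0, -0.5, 0.2]
gripper_width: 0.997
grasp_force: 0.0
time: 1.77
ee_pos: [0.411, -0.1158, 0.2069]
tcp_rot: [180.0, 0.0, 79.4]
force: [0.6, -0.0, -0.1]
gripper_width: 0.999
grasp_force: 0.0
time: 2.18
ee_pos: [0.4764, -0.0128, 0.1995]
tcp_rot: [-179.9, 0.0, 79.6]
force: [-0.0, -0.4, 0.5]
gripper_width: 0.996
grasp_force: 0.0
rot [-0.12  0.02  0.23] n>=0.0 | then trans [-0.0018 -0.      0.1075] n>=2.6
[[309.70691629   0.         319.28369449]
 [  0.         309.70691629 202.12260218]
 [  0.           0.           1.        ]] [0.49  0.066 0.342]
```

View pics/w1.png

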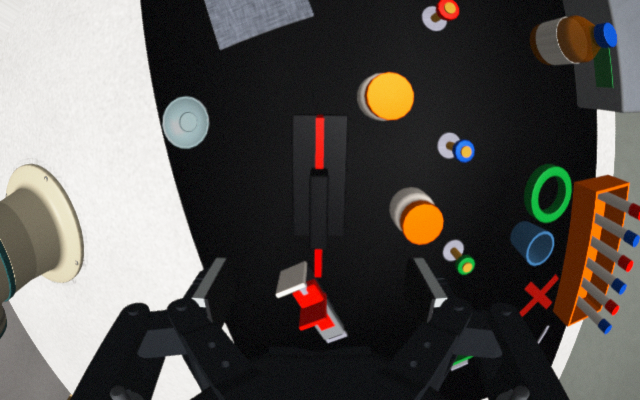

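The wrist view shows the shield's block at (319,209) between the fingers' columns, and the red probe's white plate just beside the shield's near end. I'll check the block position by ray, then grasp.

```bash
cat >> h.py <<'E'
def fish(u,v,z,K,R,t):
    a=np.array([u-K[0,2],v-K[1,2]]); r=np.hypot(*a); th=r/K[0,0]
    q=np.array([*(a/max(r,1e-9)*np.sin(th)),np.cos(th)]); r=R.T@q; c=-R.T@t
    return c+r*(z-c[2])/r[2]
E
python3 - <<'E'
from h import *
c=manip.get_calibration("wrist");K,R,t=[np.array(c[k]) for k in("camera_matrix","R","t")]
for n,u,v,z in(("blk",319,172,.125),("blk",318,247,.125),("redbar",320,119,.1),("redbar",318,276,.1),("jar",388,97,.06),("jar",422,224,.06),("bluecap",465,152,.049),("redcap",449,10,.049),("greencap",466,266,.049),("foot",321,116,.01),("foot",320,236,.01)): print(n,fish(u,v,z,K,R,t).round(3))
E
```

```text
blk [0.48  0.017 0.125]
blk [ 0.469 -0.041  0.125]
redbar [0.488 0.053 0.1  ]
redbar [ 0.461 -0.082  0.1  ]
jar [0.552 0.061 0.06 ]
jar [ 0.571 -0.068  0.06 ]
bluecap [ 0.629 -0.003  0.049]
redcap [0.634 0.143 0.049]
greencap [ 0.627 -0.139  0.049]
foot [0.489 0.052 0.01 ]
foot [ 0.462 -0.083  0.01 ]
```

```bash
python3 -m creep '-.0018 0 .036 0 0 0;0 0 .036 0 0 0;0 0 .0355 0 0 0;0 0 0 0 0 0;0 0 0 0 0 0' 1.0 40
python3 -m creep '0 0 0 0 0 0;0 0 0 0 0 0;0 0 0 0 0 0;0 0 0 0 0 0;0 0 0 0 0 0' 0.0 40
python3 -m creep '0 0 0 0 0 0;0 0 0 0 0 0;0 0 -.02 0 0 0;0 0 -.02 0 0 0;0 0 0 0 0 0'
python3 go.py 0.435 0.247 0.15 96.7
```

```text
time: 2.65
ee_pos: [0.4746, -0.0172, 0.0923]
tcp_rot: [-179.8, 0.0, 79.3]
force: [0.8, -0.8, 1.0]
gripper_width: 1.001
grasp_force: 0.0
time: 3.07
ee_pos: [0.4764, -0.0163, 0.094]
tcp_rot: [179.9, -0.0, 79.4]
force: [-0.8, 0.2, 0.8]
gripper_width: 0.299
grasp_force: 0.0
time: 3.48
ee_pos: [0.4776, -0.0164, 0.1364]
tcp_rot: [179.7, -0.0, 79.4]
force: [0.2, -0.7, -1.5]
gripper_width: 0.158
grasp_force: 39.8
rot [  0.33   0.03 -17.28] n>=2.4 | then trans [ 0.2665 -0.0116 -0.0136] n>=6.4
```

```bash
python3 -m creep '0 0 0 0 0 -5.76;0 0 0 0 0 -5.76;0 0 0 0 0 -5.76;.0375 -.0017 0 0 0 0;.0375 -.0017 0 0 0 0'
python3 -m creep '.0375 -.0017 0 0 0 0;.0375 -.0017 0 0 0 0;.0375 -.0017 0 0 0 0;.0375 -.0017 0 0 0 0;.0375 -.0017 0 0 0 0'
python3 -m creep '0 0 0 0 0 0;0 0 0 0 0 0'
python3 go.py 0.435 0.243 0.099 96.7
```

```text
time: 3.9
ee_pos: [0.4633, 0.0575, 0.1313]
tcp_rot: [-179.9, 0.0, 96.5]
force: [1.0, 0.9, -2.0]
gripper_width: 0.16
grasp_force: 39.7
time: 4.32
ee_pos: [0.4324, 0.2447, 0.1314]
tcp_rot: [-179.9, 0.0, 96.7]
force: [1.7, -0.1, -2.5]
gripper_width: 0.161
grasp_force: 39.7
time: 4.48
ee_pos: [0.4324, 0.2445, 0.1312]
tcp_rot: [-179.9, 0.0, 96.9]
force: [0.2, -0.1, -2.6]
gripper_width: 0.157
grasp_force: 39.7
rot [-0.12  0.05  0.2 ] n>=0.0 | then trans [-0.0018  0.0024  0.0322] n>=0.8
```

```bash
python3 -m creep '-.0018 .0024 .015 0 0 0;0 0 .012 0 0 0;0 0 .006 0 0 0;0 0 .002 0 0 0;0 0 0 0 0 0'
python3 -m creep '0 0 .001 0 0 0;0 0 0 0 0 0;0 0 0 0 0 0'
```

```text
time: 4.9
ee_pos: [0.4362, 0.2405, 0.0975]
tcp_rot: [-180.0, 0.0, 96.6]
force: [-1.3, 0.5, -1.5]
gripper_width: 0.157
grasp_force: 39.8
time: 5.15
ee_pos: [0.4365, 0.2408, 0.0975]
tcp_rot: [180.0, 0.1, 96.6]
force: [-0.8, -6.3, 5.2]
gripper_width: 0.154
grasp_force: 41.0
```

Contact with the mat. Release, rise, and head over the first jar.

```bash
python3 -m creep '0 0 0 0 0 0;0 0 0 0 0 0;0 0 0 0 0 0;0 0 0 0 0 0;0 0 0 0 0 0' 1.0
python3 -m creep '0 0 -.03 0 0 0;0 0 -.03 0 0 0;0 0 -.03 0 0 0;0 0 0 0 0 0'
python3 go.py 0.553 0.060 0.19 90
python3 - <<'E'
from h import *
im,d,K,R,t=cam("scene"); save("s2",cv2.resize(im[120:300,140:500],None,fx=2,fy=2))
E
```

```text
time: 5.57
ee_pos: [0.4361, 0.2417, 0.0968]
tcp_rot: [-180.0, -0.0, 96.7]
force: [0.9, 0.5, -0.8]
gripper_width: 0.854
grasp_force: 0.0
time: 5.9
ee_pos: [0.4384, 0.2428, 0.1938]
tcp_rot: [179.4, -0.2, 96.7]
force: [0.7, -0.1, 0.7]
gripper_width: 0.995
grasp_force: 0.0
rot [ 0.58 -0.23  6.7 ] n>=0.9 | then trans [-0.1828  0.1146  0.0038] n>=5.2
```

View pics/s2.png

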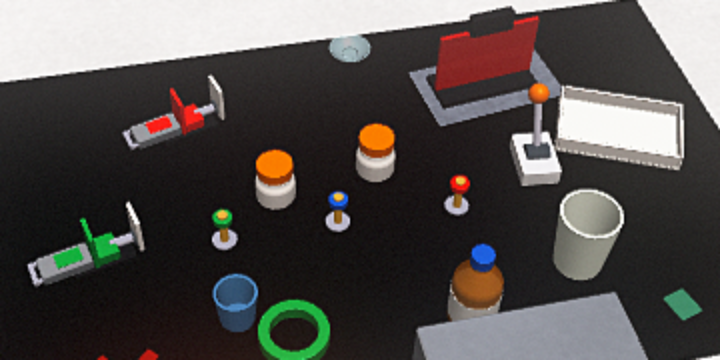

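The shield stands in the middle of the mat (490,60 in the crop). The jars, posts and probes are unchanged. Next is jar A.

```bash
python3 -m creep '-.0305 .0191 0 .58 -.23 6.7;-.0305 .0191 0 0 0 0;-.0305 .0191 0 0 0 0;-.0305 .0191 0 0 0 0;-.0305 .0191 0 0 0 0' 1.0 30
python3 -m creep '-.0305 .0191 0 0 0 0;0 0 0 0 0 0;0 0 0 0 0 0'
python3 go.py 0.553 0.060 0.031 90
```

```text
time: 6.37
ee_pos: [0.5353, 0.09, 0.1855]
tcp_rot: [-179.3, 0.3, 90.0]
force: [0.6, -0.3, 0.2]
gripper_width: 0.997
grasp_force: 0.0
time: 6.62
ee_pos: [0.5542, 0.0595, 0.185]
tcp_rot: [-179.3, 0.3, 89.8]
force: [-0.4, 0.9, -0.1]
gripper_width: 0.998
grasp_force: 0.0
rot [-0.71  0.26 -0.18] n>=0.1 | then trans [ 0.0005 -0.0012  0.154 ] n>=3.7
```

```bash
python3 -m creep '0 0 .038 -.65 .25 0;0 0 .038 0 0 0;0 0 .038 0 0 0;0 0 .035 0 0 0;0 0 .005 0 0 0'
python3 -m creep '0 0 0 0 0 0;0 0 0 0 0 0;0 0 0 0 0 0;0 0 0 0 0 0;0 0 0 0 0 0' 0.3 30
python3 -m creep '0 0 -.001 0 0 0;0 0 -.04 0 0 0;0 0 -.04 0 0 0;0 0 -.04 0 0 0;0 0 0 0 0 0'
python3 go.py 0.5765 0.428 0.155 90
```

```text
time: 7.03
ee_pos: [0.5487, 0.0618, 0.0252]
tcp_rot: [-179.4, 0.0, 90.1]
force: [-1.7, 0.0, -0.1]
gripper_width: 0.997
grasp_force: 0.0
time: 7.45
ee_pos: [0.5557, 0.0611, 0.0359]
tcp_rot: [179.6, -0.0, 90.0]
force: [-0.3, 0.9, 6.6]
gripper_width: 0.518
grasp_force: 30.1
time: 7.87
ee_pos: [0.5576, 0.061, 0.1644]
tcp_rot: [179.0, -0.0, 90.0]
force: [1.1, -0.3, 0.5]
gripper_width: 0.511
grasp_force: 31.4
rot [ 1.02 -0.02 -0.02] n>=0.1 | then trans [0.367  0.0189 0.0094] n>=8.9
```

```bash
python3 -m creep '.0367 .0019 0 .5 0 0;.0367 .0019 0 0 0 0;.0367 .0019 0 0 0 0;.0367 .0019 0 0 0 0;.0367 .0019 0 0 0 0'
python3 -m creep '.0367 .0019 0 0 0 0;.0367 .0019 0 0 0 0;.0367 .0019 0 0 0 0;.0367 .0019 0 0 0 0;.0367 .0019 0 0 0 0'
python3 -m creep '0 0 0 0 0 0;0 0 0 0 0 0;0 0 0 0 0 0'
python3 go.py 0.5765 0.428 0.04 90
```

```text
time: 8.28
ee_pos: [0.5632, 0.246, 0.1542]
tcp_rot: [-179.6, 0.0, 90.0]
force: [0.5, -0.6, -0.9]
gripper_width: 0.511
grasp_force: 31.4
time: 8.7
ee_pos: [0.5726, 0.4296, 0.1539]
tcp_rot: [-179.6, -0.0, 90.0]
force: [1.6, -0.1, -0.7]
gripper_width: 0.51
grasp_force: 31.4
time: 8.95
ee_pos: [0.5729, 0.4276, 0.1534]
tcp_rot: [-179.6, 0.0, 90.0]
force: [-0.2, -0.8, -0.2]
gripper_width: 0.516
grasp_force: 31.4
rot [-0.41  0.04 -0.01] n>=0.1 | then trans [0.0004 0.0036 0.1134] n>=2.7
```

```bash
python3 -m creep '0 .0036 .036 -.4 0 0;0 0 .036 0 0 0;0 0 .028 0 0 0;0 0 .01 0 0 0;0 0 .004 0 0 0'
python3 -m creep '0 0 .002 0 0 0;0 0 .001 0 0 0;0 0 0 0 0 0'
```

```text
time: 9.37
ee_pos: [0.5763, 0.4262, 0.0396]
tcp_rot: [-179.9, 0.1, 89.9]
force: [-1.5, -0.2, -0.6]
gripper_width: 0.511
grasp_force: 31.8
time: 9.62
ee_pos: [0.577, 0.4275, 0.0394]
tcp_rot: [179.9, -0.1, 89.9]
force: [-3.4, -0.5, 5.0]
gripper_width: 0.513
grasp_force: 32.2
```

```bash
python3 -m creep '0 0 0 0 0 0;0 0 0 0 0 0;0 0 0 0 0 0;0 0 0 0 0 0;0 0 0 0 0 0' 1.0
python3 -m creep '0 0 -.04 0 0 0;0 0 -.04 0 0 0;0 0 -.04 0 0 0;-.04 0 0 0 0 0;-.04 0 0 0 0 0'
python3 -m creep '-.0415 0 0 0 0 0;-.0415 0 0 0 0 0;-.0415 0 0 0 0 0;-.0415 0 0 0 0 0;-.0415 0 0 0 0 0'
python3 -m creep '-.0415 0 0 0 0 0;-.0415 0 0 0 0 0;-.0415 0 0 0 0 0;-.0415 0 0 0 0 0;-.0415 0 0 0 0 0'
python3 -m creep '0 0 0 0 0 0;0 0 0 0 0 0'
python3 - <<'E'
from h import *
from go import go
im,d,K,R,t=cam("scene"); P=pts(d,K,R,t)
hsv=cv2.cvtColor(im,cv2.COLOR_RGB2HSV); H,S,V=[hsv[...,i].astype(int) for i in range(3)]
m=((H>=6)&(H<19)&(S>140)&(V>110)&(P[...,0]<.7)&(P[...,0]>.4)&(abs(P[...,1])<.56)).astype(np.uint8)
c,l,st,ce=cv2.connectedComponentsWithStats(m)
for i in range(1,c):
    if st[i,4]>20: Q=P[l==i]; print(st[i],np.median(Q,0).round(3),np.percentile(Q[:,2],95).round(3))
go(0.571,-0.069,0.031,90)
E
```

```text
time: 10.03
ee_pos: [0.5762, 0.4277, 0.0364]
tcp_rot: [-180.0, 0.0, 90.0]
force: [0.7, -0.7, -0.7]
gripper_width: 1.004
grasp_force: 0.0
time: 10.45
ee_pos: [0.5774, 0.3494, 0.1613]
tcp_rot: [179.5, -0.2, 90.2]
force: [1.8, -0.6, -1.1]
gripper_width: 0.999
grasp_force: 0.0
time: 10.87
ee_pos: [0.5757, 0.1384, 0.1567]
tcp_rot: [180.0, 0.0, 90.0]
force: [1.0, 0.7, -0.8]
gripper_width: 0.998
grasp_force: 0.0
time: 11.28
ee_pos: [0.5757, -0.0692, 0.1569]
tcp_rot: [180.0, 0.0, 90.0]
force: [1.3, 0.5, -0.3]
gripper_width: 1.003
grasp_force: 0.0
time: 11.45
ee_pos: [0.5759, -0.0692, 0.1566]
tcp_rot: [-180.0, 0.0, 89.8]
force: [-0.9, 0.3, -0.6]
gripper_width: 0.998
grasp_force: 0.0
[404 162  11   9  76] [0.562 0.263 0.102] 0.109
[461 166  18  16 228] [0.582 0.426 0.064] 0.068
[268 195  19  18 267] [ 0.579 -0.071  0.06 ] 0.064
[250 234   4   7  22] [ 0.635 -0.142  0.018] 0.025
rot [-0.01 -0.   -0.11] n>=0.0 | then trans [-0.0013 -0.005   0.1256] n>=3.0
```

```bash
python3 -m creep '-.001 -.005 .036 0 0 0;0 0 .036 0 0 0;0 0 .036 0 0 0;0 0 .016 0 0 0;0 0 0 0 0 0' 
python3 -m creep '0 0 0 0 0 0;0 0 0 0 0 0;0 0 0 0 0 0;0 0 0 0 0 0;0 0 0 0 0 0' 0.3 30
python3 -m creep '0 0 -.003 0 0 0;0 0 -.04 0 0 0;0 0 -.04 0 0 0;0 0 -.04 0 0 0;0 0 0 0 0 0'
python3 go.py 0.5475 0.364 0.155 90
```

```text
time: 11.92
ee_pos: [0.568, -0.0658, 0.0275]
tcp_rot: [-179.5, -0.1, 90.1]
force: [-0.3, -0.1, -0.6]
gripper_width: 1.0
grasp_force: 0.0
time: 12.33
ee_pos: [0.5725, -0.0682, 0.0351]
tcp_rot: [179.8, 0.1, 90.0]
force: [-0.3, 1.2, 7.5]
gripper_width: 0.511
grasp_force: 29.9
time: 12.75
ee_pos: [0.5746, -0.0689, 0.1661]
tcp_rot: [179.1, 0.2, 90.0]
force: [0.8, -0.7, 1.0]
gripper_width: 0.512
grasp_force: 31.4
rot [ 0.86  0.18 -0.02] n>=0.1 | then trans [ 0.4329 -0.0271  0.0111] n>=10.5
```

```bash
python3 -m creep '.0394 -.0022 0 0 0 0;.0394 -.0022 0 0 0 0;.0394 -.0022 0 0 0 0;.0394 -.0022 0 0 0 0;.0394 -.0022 0 0 0 0'
python3 -m creep '.0394 -.0022 0 0 0 0;.0394 -.0022 0 0 0 0;.0394 -.0022 0 0 0 0;.0394 -.0022 0 0 0 0;.0394 -.0022 0 0 0 0'
python3 -m creep '.0394 -.0022 0 0 0 0;0 0 0 0 0 0;0 0 0 0 0 0;0 0 0 0 0 0'
python3 go.py 0.5475 0.364 0.04 90
```

```text
time: 13.17
ee_pos: [0.5596, 0.1305, 0.1557]
tcp_rot: [-180.0, 0.0, 90.0]
force: [0.4, 0.0, -1.3]
gripper_width: 0.514
grasp_force: 31.4
time: 13.58
ee_pos: [0.5486, 0.3277, 0.1556]
tcp_rot: [-180.0, 0.0, 90.0]
force: [0.9, -1.0, -1.0]
gripper_width: 0.514
grasp_force: 31.4
time: 13.92
ee_pos: [0.5469, 0.3649, 0.1552]
tcp_rot: [-180.0, 0.1, 90.0]
force: [0.1, -0.4, -1.8]
gripper_width: 0.511
grasp_force: 31.3
rot [-0.04  0.06  0.  ] n>=0.0 | then trans [-0.0009  0.0006  0.1152] n>=2.8
```

```bash
python3 -m creep '-.001 0 .036 0 0 0;0 0 .036 0 0 0;0 0 .028 0 0 0;0 0 .01 0 0 0;0 0 .005 0 0 0'
python3 -m creep '0 0 .001 0 0 0;0 0 0 0 0 0;0 0 0 0 0 0'
python3 -m creep '0 0 0 0 0 0;0 0 0 0 0 0;0 0 0 0 0 0;0 0 0 0 0 0;0 0 0 0 0 0' 1.0
python3 -m creep '0 0 -.04 0 0 0;0 0 -.04 0 0 0;0 0 -.04 0 0 0;-.04 0 0 0 0 0;-.04 0 0 0 0 0'
python3 -m creep '-.041 0 0 0 0 0;-.041 0 0 0 0 0;-.041 0 0 0 0 0;-.041 0 0 0 0 0;-.041 0 0 0 0 0'
python3 - <<'E'
from h import *
from go import go
for n in("scene","top"):
    im,d,K,R,t=cam(n); P=pts(d,K,R,t)
    hsv=cv2.cvtColor(im,cv2.COLOR_RGB2HSV); H,S,V=[hsv[...,i].astype(int) for i in range(3)]
    B=(P[...,0]<.7)&(P[...,0]>.35)&(abs(P[...,1])<.5)
    for k,m in dict(o=(H>=6)&(H<19)&(S>140)&(V>110),r=((H<5)|(H>174))&(S>140)&(V>70),g=(H>45)&(H<85)&(S>110)&(V>60)).items():
        c,l,st,ce=cv2.connectedComponentsWithStats((m&B).astype(np.uint8))
        for i in range(1,c):
            if st[i,4]>20: Q=P[l==i]; print(n,k,st[i,4],np.median(Q,0).round(3),np.percentile(Q[:,2],95).round(3))
    if n=="scene": save("s3",im[100:300,120:520])
go(0.60,-0.22,0.2,12)
E
```

```text
time: 14.33
ee_pos: [0.5463, 0.3624, 0.0391]
tcp_rot: [-179.8, 0.1, 89.9]
force: [-2.3, -1.0, 2.7]
gripper_width: 0.514
grasp_force: 31.5
time: 14.58
ee_pos: [0.5482, 0.3646, 0.042]
tcp_rot: [179.8, -0.1, 90.0]
force: [1.0, -0.3, -0.3]
gripper_width: 0.516
grasp_force: 31.3
time: 15.0
ee_pos: [0.547, 0.3643, 0.0397]
tcp_rot: [180.0, 0.0, 90.0]
force: [-0.0, -0.2, -0.7]
gripper_width: 1.004
grasp_force: 0.0
time: 15.42
ee_pos: [0.548, 0.2855, 0.1637]
tcp_rot: [179.6, -0.2, 90.2]
force: [1.0, -0.4, -0.5]
gripper_width: 0.997
grasp_force: 0.0
time: 15.83
ee_pos: [0.5465, 0.0774, 0.1599]
tcp_rot: [180.0, 0.0, 90.0]
force: [0.5, 0.6, 0.3]
gripper_width: 1.004
grasp_force: 0.0
scene o 78 [0.562 0.264 0.102] 0.108
scene o 222 [0.557 0.36  0.064] 0.068
scene o 226 [0.582 0.425 0.064] 0.068
scene o 21 [ 0.634 -0.142  0.017] 0.026
scene r 1160 [0.439 0.238 0.061] 0.103
scene r 186 [ 0.446 -0.164  0.027] 0.064
scene r 73 [ 0.446 -0.199  0.025] 0.03
scene r 60 [0.641 0.143 0.046] 0.048
scene g 56 [ 0.637 -0.143  0.046] 0.05
scene g 206 [ 0.638 -0.284  0.026] 0.064
scene g 96 [ 0.638 -0.321  0.026] 0.028
top o 150 [0.575 0.425 0.063] 0.067
top o 53 [0.555 0.267 0.104] 0.108
top o 133 [0.55  0.361 0.063] 0.068
top r 135 [ 0.437 -0.161  0.025] 0.062
top r 32 [ 0.449 -0.198  0.024] 0.663
top r 46 [0.441 0.198 0.101] 0.108
top r 24 [0.431 0.287 0.102] 0.123
top g 171 [ 0.633 -0.289  0.026] 0.062
rot [ 0.08  0.09 77.63] n>=10.9 | then trans [-0.0092  0.2986 -0.0401] n>=7.3
```

View pics/s3.png

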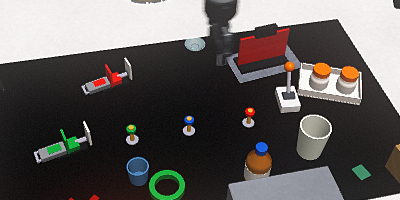

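The jars stand in the tray (top lids at z 0.064), the shield is on the mat, and the probes are unmoved. Moving to look at the green probe from above.

```bash
python3 -m creep '0 0 0 0 0 7.05;0 0 0 0 0 7.05;0 0 0 0 0 7.05;0 0 0 0 0 7.05;0 0 0 0 0 7.05' 1.0 30
python3 -m creep '0 0 0 0 0 7.05;0 0 0 0 0 7.05;0 0 0 0 0 7.05;0 0 0 0 0 7.05;0 0 0 0 0 7.05'
python3 -m creep '0 0 -.04 0 0 7.05;-.0073 .04 0 0 0 0;-.0073 .04 0 0 0 0;-.0073 .04 0 0 0 0;-.0073 .04 0 0 0 0'
python3 -m creep '-.0073 .04 0 0 0 0;-.0073 .04 0 0 0 0;-.0073 .04 0 0 0 0;-.0073 .04 0 0 0 0;-.0073 .04 0 0 0 0'
python3 -m creep '0 0 0 0 0 0;0 0 0 0 0 0;0 0 0 0 0 0'
python3 - <<'E'
from h import *
import pickle
o=cam("wrist"); pickle.dump(o,open("w2.pkl","wb")); save("w2",o[0]); print((-o[3].T@o[4]).round(3))
E
```

```text
time: 16.35
ee_pos: [0.5469, 0.0799, 0.1597]
tcp_rot: [-180.0, 0.0, 54.4]
force: [-0.1, 0.3, 0.5]
gripper_width: 1.001
grasp_force: 0.0
time: 16.77
ee_pos: [0.5469, 0.08, 0.1597]
tcp_rot: [180.0, 0.0, 19.2]
force: [-0.4, 0.8, -0.0]
gripper_width: 0.995
grasp_force: 0.0
time: 17.18
ee_pos: [0.5529, -0.0841, 0.2001]
tcp_rot: [180.0, -0.0, 12.5]
force: [1.4, 0.3, -0.4]
gripper_width: 0.999
grasp_force: 0.0
time: 17.6
ee_pos: [0.5604, -0.2878, 0.1998]
tcp_rot: [180.0, -0.0, 12.5]
force: [1.0, 0.1, 0.4]
gripper_width: 1.001
grasp_force: 0.0
time: 17.85
ee_pos: [0.5605, -0.2858, 0.1995]
tcp_rot: [-180.0, 0.0, 12.5]
force: [-0.7, 0.5, 0.6]
gripper_width: 1.006
grasp_force: 0.0
[ 0.637 -0.268  0.342]
```

View pics/w2.png

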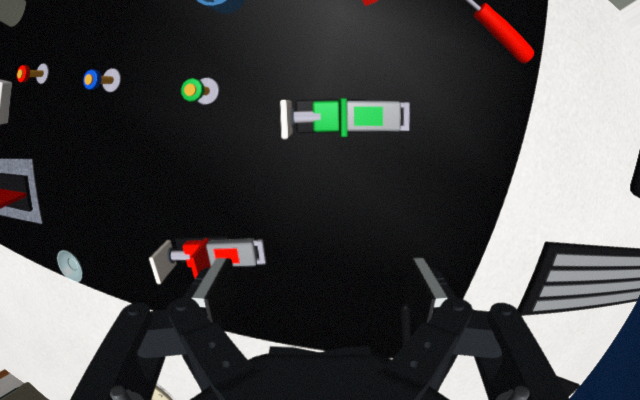

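The wrist view shows the green probe: white plate (286,119), front plate (343,117), nose end (402,116), hook to 409. It also shows the green post's cap (192,90) with washer (208,91), and the red probe at lower left.

Run:
```python
from h import *
import pickle
im,d,K,R,t=pickle.load(open("w2.pkl","rb"))
hsv=cv2.cvtColor(im,cv2.COLOR_RGB2HSV); H,S,V=[hsv[...,i].astype(int) for i in range(3)]
g=(H>45)&(H<85)&(S>110)&(V>60)
for name,(r0,r1,c0,c1) in dict(probe=(90,145,300,390),cap=(70,115,170,215)).items():
    m=np.zeros_like(g);m[r0:r1,c0:c1]=g[r0:r1,c0:c1]
    v,u=np.nonzero(m); print(name,u.min(),u.max(),v.min(),v.max(),u.mean(),v.mean())
    if name=="probe":
        for r in range(94,142,3): print(r,''.join('#' if x else '.' for x in g[r,305:390]))
w=(V>150)&(S<40); sub=w[90:145,270:300]; v,u=np.nonzero(sub); print("white",u.min()+270,u.max()+270,v.min()+90,v.max()+90)
for n,u,v,z in(("rear top",285,101,.062),("rear top",284,138,.062),("front a",343,97.5,.062),("front b",344,137,.062),("nose end",401,102,.024),("nose end",401,130,.024),("cap",192,90,.046),("washer",208,91,.003),("bluecap",91,79,.046),("redcap",24,73,.046)): print(n,fish(u,v,z,K,R,t).round(4))
```

```text
probe 312 382 98 137 343.47935921133706 116.00985828712261
94 .....................................................................................
97 .....................................................................................
100 ...................#######################...........................................
103 .......###################################...........................................
106 .......###################################...........................................
109 .......###################################.......#############################.......
112 .........#################################.......#############################.......
115 ................##########################.......#############################.......
118 ................##########################.......#############################.......
121 .........#################################.......#############################.......
124 ........##################################.......#############################.......
127 ........##################################...........................................
130 ........##################################...........................................
133 ...................................########..........................................
136 ....................................#######..........................................
139 .....................................................................................
cap 181 203 78 101 192.12871287128712 89.41254125412541
white 280 299 100 138
rear top [ 0.6338 -0.2375  0.062 ]
rear top [ 0.6007 -0.2433  0.062 ]
front a [ 0.6478 -0.2872  0.062 ]
front b [ 0.6131 -0.2962  0.062 ]
nose end [ 0.6598 -0.3492  0.024 ]
nose end [ 0.6313 -0.3565  0.024 ]
cap [ 0.6296 -0.1409  0.046 ]
washer [ 0.6298 -0.1423  0.003 ]
bluecap [ 0.6307 -0.0039  0.046 ]
redcap [0.6359 0.1389 0.046 ]
```

```bash
python3 go.py 0.6238 -0.2655 0.09 14.2
```

```text
rot [-0.    0.   -1.68] n>=0.2 | then trans [ 0.066  -0.0036  0.1098] n>=3.1
```

```bash
python3 -m creep '.0165 -.0009 .0274 0 0 -1.68;.0165 -.0009 .0274 0 0 0;.0165 -.0009 .0274 0 0 0;.0165 -.0009 .0274 0 0 0;0 0 0 0 0 0'
python3 -m creep '0 0 0 0 0 0;0 0 0 0 0 0'
python3 go.py 0.6238 -0.2655 0.030 14.2
python3 - <<'E'
from h import *
o=cam("wrist"); save("w3",o[0])
E
```

```text
time: 18.32
ee_pos: [0.623, -0.2626, 0.0823]
tcp_rot: [-179.6, 0.5, 14.4]
force: [-1.2, 0.5, -1.5]
gripper_width: 1.001
grasp_force: 0.0
time: 18.48
ee_pos: [0.6241, -0.2667, 0.092]
tcp_rot: [179.9, -0.1, 14.2]
force: [-0.6, 0.3, 0.9]
gripper_width: 0.998
grasp_force: 0.0
rot [ 0.1  -0.07  0.  ] n>=0.0 | then trans [-0.     -0.0012  0.062 ] n>=1.5
```

View pics/w3.png

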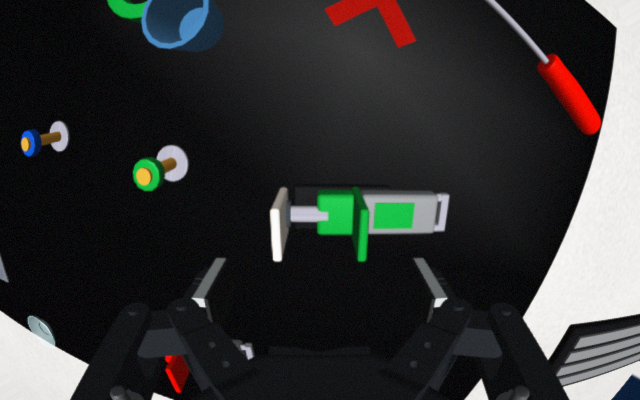

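The plates' tops (277 and 363) are centred between the fingers (222, 420). Descend and squeeze.

```bash
python3 -m creep '0 0 .03 0 0 0;0 0 .025 0 0 0;0 0 .006 0 0 0;0 0 0 0 0 0;0 0 0 0 0 0' 1.0 30
python3 -m creep '0 0 0 0 0 0;0 0 0 0 0 0;0 0 0 0 0 0;0 0 0 0 0 0;0 0 0 0 0 0' 0.3 30
python3 -m creep '0 0 0 0 0 0;0 0 0 0 0 0;0 0 0 0 0 0'
python3 - <<'E'
from h import *
o=cam("wrist"); save("w4",o[0])
E
```

```text
time: 18.95
ee_pos: [0.6241, -0.2679, 0.0315]
tcp_rot: [179.9, -0.1, 14.1]
force: [0.7, 0.3, 0.5]
gripper_width: 1.002
grasp_force: 0.0
time: 19.37
ee_pos: [0.6263, -0.271, 0.0353]
tcp_rot: [179.4, -0.4, 14.1]
force: [1.5, -7.1, 13.2]
gripper_width: 0.463
grasp_force: 30.7
time: 19.62
ee_pos: [0.6263, -0.271, 0.0353]
tcp_rot: [179.4, -0.4, 14.0]
force: [2.2, -7.2, 12.5]
gripper_width: 0.46
grasp_force: 30.6
```

View pics/w4.png

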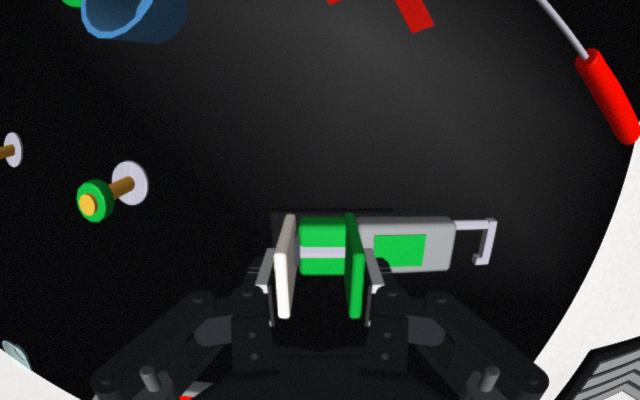

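Pressed (39 mm), and the hook is out with its opening toward the robot. Lift, retract and rotate.

```bash
python3 -m creep '0 0 -.02 0 0 0;0 0 -.03 0 0 0;0 0 -.03 0 0 0;-.035 0 0 0 0 0;-.035 0 0 0 0 0'
python3 -m creep '-.035 0 0 0 0 0;-.035 0 0 0 0 0;0 0 0 0 0 -6.9;0 0 0 0 0 -6.9;0 0 0 0 0 -6.9'
python3 -m creep '0 0 0 0 0 -6.9;0 0 0 0 0 -6.9;0 0 0 0 0 -6.9;0 0 0 0 0 -6.9;0 0 0 0 0 -6.9'
python3 -m creep '0 0 0 0 0 -6.9;0 0 0 0 0 -6.9;0 0 0 0 0 -6.9;0 0 0 0 0 0;0 0 0 0 0 0'
python3 go.py 0.5405 -0.1 0.11 90
```

```text
time: 20.08
ee_pos: [0.5572, -0.2849, 0.1128]
tcp_rot: [179.7, -0.3, 14.2]
force: [0.3, -0.5, -2.7]
gripper_width: 0.457
grasp_force: 32.6
time: 20.5
ee_pos: [0.4873, -0.3019, 0.1101]
tcp_rot: [179.9, -0.0, 35.1]
force: [0.3, -0.7, -2.0]
gripper_width: 0.456
grasp_force: 32.6
time: 20.92
ee_pos: [0.4878, -0.3016, 0.1098]
tcp_rot: [180.0, 0.0, 69.7]
force: [0.5, 0.6, -1.4]
gripper_width: 0.458
grasp_force: 32.6
time: 21.33
ee_pos: [0.4878, -0.3016, 0.1096]
tcp_rot: [180.0, 0.0, 89.8]
force: [0.9, 0.6, -1.1]
gripper_width: 0.457
grasp_force: 32.6
rot [ 0.01  0.04 -0.19] n>=0.0 | then trans [ 0.2016  0.0527 -0.0004] n>=5.0
```

```bash
python3 -m creep '.0336 .0088 0 0 0 0;.0336 .0088 0 0 0 0;.0336 .0088 0 0 0 0;.0336 .0088 0 0 0 0;.0336 .0088 0 0 0 0'
python3 -m creep '.0336 .0088 0 0 0 0;0 0 0 0 0 0;0 0 0 0 0 0;0 0 0 0 0 0'
python3 go.py 0.5405 -0.1 0.036 90
python3 - <<'E'
from h import *
import pickle
o=cam("wrist"); save("w5",o[0]);pickle.dump(o,open("w5.pkl","wb"))
E
```

```text
time: 21.75
ee_pos: [0.5319, -0.132, 0.1095]
tcp_rot: [180.0, 0.0, 89.8]
force: [1.2, -0.9, -1.6]
gripper_width: 0.461
grasp_force: 32.6
time: 22.08
ee_pos: [0.5404, -0.1002, 0.1092]
tcp_rot: [-180.0, 0.0, 89.9]
force: [0.5, -1.2, -2.1]
gripper_width: 0.456
grasp_force: 32.6
rot [-0.01  0.05 -0.09] n>=0.0 | then trans [0.0002 0.0001 0.0732] n>=1.8
```

View pics/w5.png

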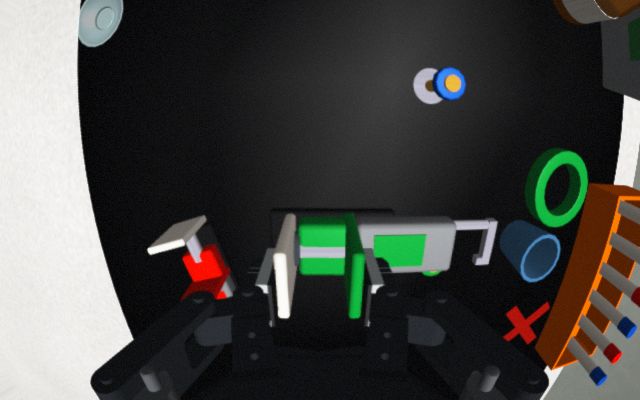

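Run:
```python
from h import *
import pickle
im,d,K,R,t=pickle.load(open("w5.pkl","rb"))
save("w5c",cv2.resize(im[205:285,420:510],None,fx=6,fy=6))
for n,u,v,z in(("noseA",457,222,.098),("noseB",452,271,.098),("bar out top",497,220,.093),("bar out bot",489,265,.093),("plate f",348,214,.136),("plate f",357,317,.136),("plate r",293,214,.136),("plate r",282,317,.136)): print(n,fish(u,v,z,K,R,t).round(4))
print("blue",fish(449,84,.046,K,R,t).round(4))
```

```text
noseA [ 0.6181 -0.0823  0.098 ]
noseB [ 0.6207 -0.1148  0.098 ]
bar out top [ 0.6494 -0.0837  0.093 ]
bar out bot [ 0.6509 -0.1156  0.093 ]
plate f [ 0.5508 -0.0627  0.136 ]
plate f [ 0.5571 -0.115   0.136 ]
plate r [ 0.5289 -0.0627  0.136 ]
plate r [ 0.5216 -0.1149  0.136 ]
blue [ 0.6285 -0.002   0.046 ]
```

View pics/w5c.png

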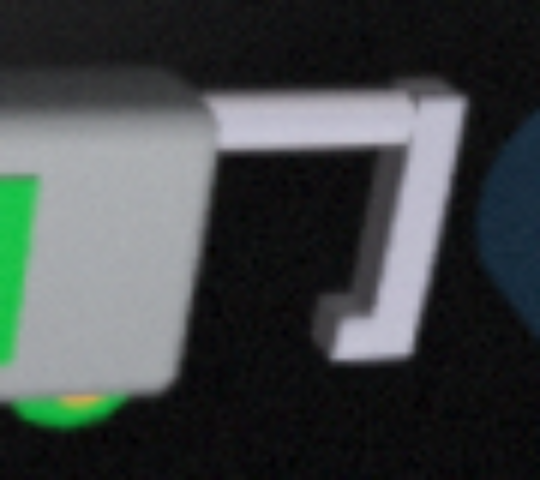

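The hook is measured in line with the TCP, with the slot gap centred near x 0.630, matching the post. Lower and slide in.

```bash
python3 -m creep '0 .001 .03 0 0 0;0 0 .03 0 0 0;0 0 .01 0 0 0;0 0 .002 0 0 0;0 0 0 0 0 0'
python3 -m creep '0 0 0 0 0 0;0 0 0 0 0 0'
python3 go.py 0.5415 -0.1425 0.036 90
```

```text
time: 22.55
ee_pos: [0.5412, -0.1008, 0.037]
tcp_rot: [-179.9, 0.0, 89.9]
force: [0.5, -0.3, -1.8]
gripper_width: 0.458
grasp_force: 33.4
time: 22.72
ee_pos: [0.542, -0.1004, 0.0381]
tcp_rot: [179.9, 0.0, 90.0]
force: [0.0, 0.0, -0.9]
gripper_width: 0.451
grasp_force: 33.4
rot [ 0.08  0.04 -0.03] n>=0.0 | then trans [-0.0421 -0.0005  0.0021] n>=1.0
```

```bash
python3 -m creep '-.012 0 .0015 0 0 0;-.012 0 0 0 0 0;-.008 0 0 0 0 0;-.006 0 0 0 0 0;-.004 0 0 0 0 0'
python3 -m creep '0 0 0 0 0 0;0 0 0 0 0 0;0 0 0 0 0 0'
python3 - <<'E'
from h import *
o=cam("scene"); P=pts(*o[1:])
save("s4",cv2.resize(o[0][190:280,180:290],None,fx=6,fy=6))
E
```

```text
time: 23.13
ee_pos: [0.5414, -0.1433, 0.0356]
tcp_rot: [-180.0, 0.0, 89.9]
force: [0.1, 0.4, -1.2]
gripper_width: 0.456
grasp_force: 33.4
time: 23.38
ee_pos: [0.5415, -0.1417, 0.0355]
tcp_rot: [-180.0, 0.0, 90.0]
force: [0.0, 0.2, -1.7]
gripper_width: 0.457
grasp_force: 33.4
```

View pics/s4.png

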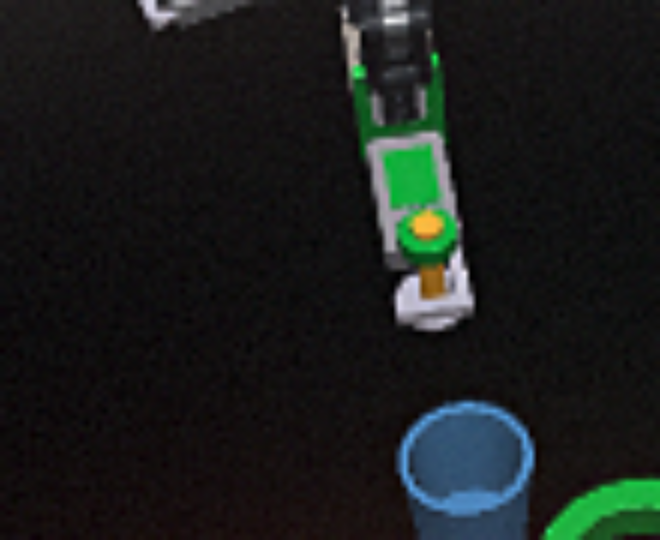

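The green post's neck stands in the hook (432,280 in the crop), about centred. Release gradually.

```bash
python3 -m creep '0 0 0 0 0 0;0 0 0 0 0 0;0 0 0 0 0 0;0 0 0 0 0 0' 0.6 20
python3 -m creep '0 0 0 0 0 0;0 0 0 0 0 0;0 0 0 0 0 0' 0.7
python3 -m creep '0 0 0 0 0 0;0 0 0 0 0 0;0 0 0 0 0 0;0 0 0 0 0 0' 1.0
python3 -m creep '0 0 -.02 0 0 0;0 0 -.04 0 0 0;0 0 -.04 0 0 0;0 0 -.04 0 0 0;0 0 -.02 0 0 0'
python3 -m creep '0 0 0 0 0 0;0 0 0 0 0 0'
python3 go.py 0.40 -0.15 0.2 15.5
python3 - <<'E'
from h import *
import pickle
o=cam("wrist"); save("w6",o[0]);pickle.dump(o,open("w6.pkl","wb"))
E
```

```text
time: 23.77
ee_pos: [0.5406, -0.1417, 0.0354]
tcp_rot: [-179.8, 0.0, 90.0]
force: [-5.8, -1.3, 0.1]
gripper_width: 0.603
grasp_force: 3.0
time: 24.02
ee_pos: [0.5414, -0.1418, 0.0357]
tcp_rot: [-180.0, 0.0, 90.0]
force: [-3.5, 0.6, -0.5]
gripper_width: 0.697
grasp_force: 1.5
time: 24.35
ee_pos: [0.5418, -0.1419, 0.0358]
tcp_rot: [180.0, 0.0, 90.0]
force: [1.1, 0.4, -0.1]
gripper_width: 0.999
grasp_force: 0.0
time: 24.77
ee_pos: [0.543, -0.1423, 0.2018]
tcp_rot: [179.6, 0.2, 90.0]
force: [0.3, 0.4, 0.7]
gripper_width: 0.998
grasp_force: 0.0
time: 24.93
ee_pos: [0.5422, -0.142, 0.1971]
tcp_rot: [179.8, 0.1, 90.0]
force: [0.1, -0.0, -1.0]
gripper_width: 0.997
grasp_force: 0.0
rot [ 2.000e-01 -5.000e-02  7.452e+01] n>=10.5 | then trans [-0.1391 -0.0303 -0.0029] n>=3.4
```

View pics/w6.png

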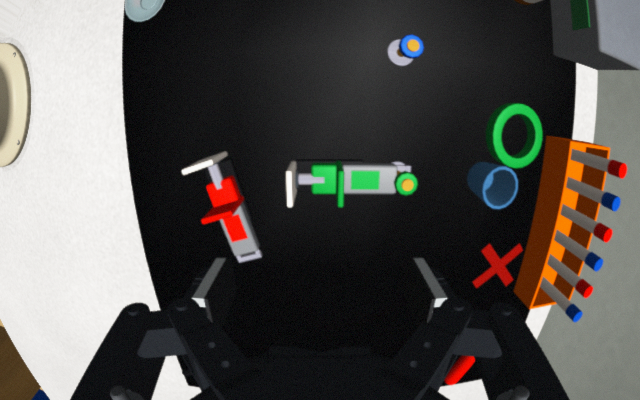

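Green is clipped: cap (407,184) at the nose end. The red probe's rear plate top runs (183,170)-(228,155), its front plate (202,219)-(244,207) and its nose end is near (249,257).

Run:
```python
from h import *
import pickle
im,d,K,R,t=pickle.load(open("w6.pkl","rb"))
hsv=cv2.cvtColor(im,cv2.COLOR_RGB2HSV); H,S,V=[hsv[...,i].astype(int) for i in range(3)]
r=((H<5)|(H>174))&(S>140)&(V>70)
for y in range(175,246,3): print(y,''.join('#' if x else ('o' if w else '.') for x,w in zip(r[y,180:265],((V>140)&(S<40))[y,180:265])))
for n,u,v,z in(("Rr1",183,171,.062),("Rr2",227,155,.062),("Rf1",202,220,.062),("Rf2",244,208,.062),("nose1",238,262,.024),("nose2",260,253,.024),("Gr1",288,164,.062),("Gr2",287,206,.062),("Gf1",342,163,.062),("Gf2",343,207,.062),("gcap",407,184,.046),("bcap",412,46,.046)): print(n,fish(u,v,z,K,R,t).round(4))
```

```text
175 ...............................oooooooooo............................................
178 ................................oooooooooo..###########..............................
181 .................................ooooooo.###############.............................
184 ...........................#######.ooooo.################............................
187 ..........................##########.oooo.################...........................
190 ..........................#################################..........................
193 ............................################################.........................
196 .............................##################################......................
199 ..............................##################################.....................
202 ...............................###############################.......................
205 ................................############################.........................
208 ................................#########################.ooo........................
211 ................
[... 725 characters left out ...]
.........................ooo##################.oooo.............
238 ................................................oo.###############..ooooo............
241 .................................................oo.###....ooooooooooooooo...........
244 ..................................................ooooooooooooooooooooooooo..........
Rr1 [ 0.4084 -0.1205  0.062 ]
Rr2 [ 0.4556 -0.1064  0.062 ]
Rf1 [ 0.4229 -0.1715  0.062 ]
Rf2 [ 0.4686 -0.1585  0.062 ]
nose1 [ 0.4448 -0.2398  0.024 ]
nose2 [ 0.4728 -0.227   0.024 ]
Gr1 [ 0.5128 -0.1159  0.062 ]
Gr2 [ 0.5107 -0.1564  0.062 ]
Gf1 [ 0.562  -0.1151  0.062 ]
Gf2 [ 0.5638 -0.1575  0.062 ]
gcap [ 0.6296 -0.1388  0.046 ]
bcap [ 0.6296 -0.0017  0.046 ]
```

```bash
python3 -m creep '0 0 0 0 0 6.77;0 0 0 0 0 6.77;0 0 0 0 0 6.77;0 0 0 0 0 6.77;0 0 0 0 0 6.77' 1.0 30
python3 -m creep '0 0 0 0 0 6.77;0 0 0 0 0 6.77;0 0 0 0 0 6.77;0 0 0 0 0 6.77;0 0 0 0 0 6.77'
python3 -m creep '0 0 0 0 0 6.77;-.037 -.0024 0 0 0 0;-.037 -.0024 0 0 0 0;-.037 -.0024 0 0 0 0;-.037 -.0024 0 0 0 0'
python3 -m creep '-.037 -.0024 0 0 0 0;0 0 0 0 0 0;0 0 0 0 0 0;0 0 0 0 0 0'
python3 - <<'E'
from h import *
import pickle
o=cam("wrist"); save("w7",o[0]);pickle.dump(o,open("w7.pkl","wb"))
im,d,K,R,t=o
print((-R.T@t).round(3))
hsv=cv2.cvtColor(im,cv2.COLOR_RGB2HSV); H,S,V=[hsv[...,i].astype(int) for i in range(3)]
r=((H<5)|(H>174))&(S>140)&(V>70)
x0,y0=250,160
for y in range(y0,y0+84,2): print(y,''.join('#' if x else ('o' if w else '.') for x,w in zip(r[y,x0:x0+170],((V>120)&(S<50))[y,x0:x0+170])))
E
```

```text
time: 25.4
ee_pos: [0.5408, -0.1416, 0.1931]
tcp_rot: [-179.8, 0.1, 55.8]
force: [-0.0, -0.5, 0.3]
gripper_width: 1.002
grasp_force: 0.0
time: 25.82
ee_pos: [0.5408, -0.1416, 0.1931]
tcp_rot: [-179.9, 0.2, 22.0]
force: [-0.1, -1.0, -0.0]
gripper_width: 0.998
grasp_force: 0.0
time: 26.23
ee_pos: [0.3941, -0.1719, 0.193]
tcp_rot: [-179.8, 0.2, 15.6]
force: [0.4, -0.9, 0.8]
gripper_width: 1.001
grasp_force: 0.0
time: 26.57
ee_pos: [0.3602, -0.1798, 0.1948]
tcp_rot: [-180.0, 0.1, 15.5]
force: [0.4, 0.4, -0.4]
gripper_width: 1.003
grasp_force: 0.0
[ 0.436 -0.158  0.337]
160 ..........................................................................................................................................................................
162 ..........................................................................................................................................................................
164 ..........................................................................................................................................................................
166
[... 6121 characters left out ...]

236 ooooooooooooooooooooooooooooooooooooooooooooooooooooooooooooooooooooooooooooooooooooooooooooooooooooooooo.................................................................
238 ooooooooooooooooooooooooooooooooooooooooooooooooooooooooooooooooooooooooooooooooooooooooooooooooooooooooooooooooo.........................................................
240 oooooooooooooooooooooooooooooooooooooooooooooooooooooooooooooooooooooooooooooooooooooooooooooooooooooooooooooooooooooooo..................................................
242 oooooooooooooooooooooooooooooooooooooooooooooooooooooooooooooooooooooooooooooooooooooooooooooooooooooooooooooooooooooooooooooooo..........................................
```

Run:
```python
from h import *
import pickle
im,d,K,R,t=pickle.load(open("w7.pkl","rb"))
hsv=cv2.cvtColor(im,cv2.COLOR_RGB2HSV); H,S,V=[hsv[...,i].astype(int) for i in range(3)]
r=((H<5)|(H>174))&(S>140)&(V>70)
x0,y0=260,86
for y in range(y0,y0+66,2): print(y,''.join('#' if x else ('o' if w else '.') for x,w in zip(r[y,x0:x0+170],((V>120)&(S<50))[y,x0:x0+170])))
```

```text
86 .....................................................................########.............................................................................................
88 .........oooooo......................................................########.............................................................................................
90 ........ooooooo............................#################################.oooooooooooooooooooooo.......................................................................
92 .........oooooo...........................##################################.oooooooooooooooooooooooooooooooooooooooooooooooooooooooooooooooo.............................
94 ........ooooooo...........................##################################.ooooooooooooooooooooooooooooooooooooooooooooooooooooooooooooooooo............................
96 ........oooooooo..........................##################################.ooooooo.#############################.ooooooooooooooooooooooooooo............................
98 ........oooooooo..........................###########
[... 3967 characters left out ...]

144 ..........................................................................................................................................................................
146 ..........................................................................................................................................................................
148 ..........................................................................................................................................................................
150 ..........................................................................................................................................................................
```

Run:
```python
from h import *
import pickle
im,d,K,R,t=pickle.load(open("w7.pkl","rb"))
f=lambda u,v,z: fish(u,v,z,K,R,t)[:2]
r=f(270.5,107,.062); p=f(333,105.3,.062); n=f(394,105.7,.024); print(r,p,n)
dr=(n-r)/np.linalg.norm(n-r); yaw=np.degrees(np.arctan2(dr[1],dr[0])); fa,fb=f(333,85.5,.062),f(334,125,.062)
print("yaw",yaw,"platewidth",np.linalg.norm(fa-fb),np.degrees(np.arctan2(*(fa-fb)[::-1]))-90,"orig",n-.08*dr,p-.017*dr)
o=(n-.08*dr+p-.017*dr)/2; g=o-.01*dr; print(g)
from go import go
go(*g,.09,yaw+90)
```

```text
[ 0.42252465 -0.116861  ] [ 0.4380321 -0.169576 ] [ 0.45622116 -0.23053886]
yaw -73.48906706235404 platewidth 0.03512918514779384 -72.80496182910125 orig [ 0.4334853  -0.15383762] [ 0.43320073 -0.15327699]
[ 0.43050103 -0.14396965]
rot [-0.05  0.06 -0.94] n>=0.1 | then trans [ 0.0772 -0.0143  0.1049] n>=3.2
```

```bash
python3 -m creep '.0193 -.0036 .026 0 0 -.94;.0193 -.0036 .026 0 0 0;.0193 -.0036 .026 0 0 0;.0193 -.0036 .026 0 0 0;0 0 0 0 0 0' 1.0 30
python3 -m creep '0 0 0 0 0 0;0 0 0 0 0 0'
python3 go.py 0.4305 -0.144 0.030 16.6
```

```text
time: 27.03
ee_pos: [0.4298, -0.1414, 0.085]
tcp_rot: [-179.6, 0.5, 16.7]
force: [-1.0, -0.4, -1.1]
gripper_width: 0.996
grasp_force: 0.0
time: 27.2
ee_pos: [0.4307, -0.1444, 0.0919]
tcp_rot: [180.0, 0.0, 16.6]
force: [0.1, 0.5, 0.3]
gripper_width: 1.001
grasp_force: 0.0
rot [ 0.01  0.03 -0.05] n>=0.0 | then trans [-0.     -0.0004  0.0619] n>=1.5
```

```bash
python3 -m creep '0 0 .03 0 0 0;0 0 .025 0 0 0;0 0 .006 0 0 0;0 0 0 0 0 0;0 0 0 0 0 0' 1.0 30
python3 -m creep '0 0 0 0 0 0;0 0 0 0 0 0;0 0 0 0 0 0;0 0 0 0 0 0;0 0 0 0 0 0' 0.3 30
python3 -m creep '0 0 0 0 0 0;0 0 0 0 0 0;0 0 0 0 0 0'
python3 -m creep '0 0 -.02 0 0 0;0 0 -.03 0 0 0;0 0 -.03 0 0 0;0 0 0 0 0 0;0 0 0 0 0 0'
python3 go.py 0.547 0.185 0.11 90
```

```text
time: 27.62
ee_pos: [0.4309, -0.1451, 0.0323]
tcp_rot: [179.9, -0.1, 16.5]
force: [-0.0, -0.6, -0.2]
gripper_width: 1.003
grasp_force: 0.0
time: 28.03
ee_pos: [0.4341, -0.1484, 0.036]
tcp_rot: [179.3, -0.4, 16.5]
force: [1.6, -11.3, 16.0]
gripper_width: 0.458
grasp_force: 30.2
time: 28.28
ee_pos: [0.4341, -0.1484, 0.0359]
tcp_rot: [179.3, -0.4, 16.5]
force: [0.7, -12.4, 16.2]
gripper_width: 0.463
grasp_force: 30.1
time: 28.7
ee_pos: [0.4312, -0.1449, 0.1128]
tcp_rot: [179.8, -0.2, 16.5]
force: [0.8, -0.4, -2.4]
gripper_width: 0.449
grasp_force: 33.5
rot [ 2.800e-01 -4.000e-02 -7.351e+01] n>=10.4 | then trans [0.3299 0.1158 0.0028] n>=8.4
```

```bash
python3 -m creep '0 0 -.03 0 0 0;0 0 0 0 0 -6.68;0 0 0 0 0 -6.68;0 0 0 0 0 -6.68;0 0 0 0 0 -6.68'
python3 -m creep '0 0 0 0 0 -6.68;0 0 0 0 0 -6.68;0 0 0 0 0 -6.68;0 0 0 0 0 -6.68;0 0 0 0 0 -6.68'
python3 -m creep '0 0 0 0 0 -6.68;0 0 0 0 0 -6.68;.0342 .0188 0 0 0 0;.0342 .0188 0 0 0 0;.0342 .0188 0 0 0 0'
python3 -m creep '.0342 .0188 0 0 0 0;.0342 .0188 0 0 0 0;.0342 .0188 0 0 0 0;0 0 0 0 0 0;0 0 0 0 0 0'
python3 - <<'E'
from h import *
import pickle
from go import go
print(manip.read_state()["ee_pos"])
o=cam("wrist"); save("w8",o[0]);pickle.dump(o,open("w8.pkl","wb"))
im,d,K,R,t=o
hsv=cv2.cvtColor(im,cv2.COLOR_RGB2HSV); H,S,V=[hsv[...,i].astype(int) for i in range(3)]
r=((H<5)|(H>174))&(S>140)&(V>70)
w=((V>120)&(S<50)); 
c,l,st,ce=cv2.connectedComponentsWithStats(r.astype(np.uint8))
for i in range(1,c):
    if st[i,4]>60: print("red",st[i],ce[i].round(1),fish(*ce[i],.046,K,R,t).round(4))
print((-R.T@t).round(3))
for y in range(206,284,2): print(y,''.join('#' if a else('o' if b else '.') for a,b in zip(r[y,400:510],w[y,400:510])))
go(.5435,.185,.11,90)
E
```

```text
time: 29.12
ee_pos: [0.4294, -0.1442, 0.139]
tcp_rot: [-179.9, 0.1, 43.5]
force: [0.2, -0.4, -2.6]
gripper_width: 0.456
grasp_force: 33.5
time: 29.53
ee_pos: [0.4293, -0.1441, 0.1388]
tcp_rot: [-179.8, -0.0, 76.9]
force: [-0.3, 0.3, -1.6]
gripper_width: 0.457
grasp_force: 33.5
time: 29.95
ee_pos: [0.4863, -0.0408, 0.139]
tcp_rot: [-179.8, -0.0, 89.9]
force: [1.0, -1.1, -1.8]
gripper_width: 0.454
grasp_force: 33.5
time: 30.37
ee_pos: [0.5425, 0.0623, 0.1382]
tcp_rot: [-179.8, 0.0, 90.2]
force: [-1.3, -0.0, -2.4]
gripper_width: 0.455
grasp_force: 33.5
[0.54245043 0.06226657 0.13820169]
red [ 151    0   61   73 3738] [180.8  34.5] [0.4309 0.2052 0.046 ]
red [424  87  30  32 495] [438.  102.5] [0.6332 0.1478 0.046 ]
red [ 297  212   68  106 3880] [335.3 253.3] [0.5546 0.0201 0.046 ]
red [ 373  234   53   33 1477] [399.6 248.7] [0.6103 0.0237 0.046 ]
red [589 334  18  20 219] [597.7 343. ] [ 0.9919 -0.1725  0.046 ]
red [564 377  17  18 177] [571.8 385.3] [ 0.9915 -0.2761  0.046 ]
[0.542 0.143 0.28 ]
206 ......................................................................................
[... 3768 characters left out ...]
...................................................
274 ........................o.....................................................................................
276 ..............................................................................................................
278 .............o.......o........................................................................................
280 ..............................................................................................................
282 ..............................................................................................................
rot [-0.21  0.05  0.05] n>=0.0 | then trans [0.124  0.0013 0.0286] n>=3.1
```

Run:
```python
from h import *
for k in range(2):
    im,d,K,R,t=cam("wrist")
    hsv=cv2.cvtColor(im,cv2.COLOR_RGB2HSV); H,S,V=[hsv[...,i].astype(int) for i in range(3)]
    r=((H<5)|(H>174))&(S>140)&(V>70); r[:,:400]=0; r[:60]=0; r[150:]=0; r[:,500:]=0
    c=max(cv2.findContours(r.astype(np.uint8),0,2)[0],key=len); (u,v),rad=cv2.minEnclosingCircle(c)
    print(u,v,rad,fish(u,v,.046,K,R,t).round(4),fish(u,v,.041,K,R,t).round(4),manip.read_state()["ee_pos"])
    w=((V>110)&(S<60)); w[:,:390]=0;w[:60]=0;w[150:]=0;w[:,440:]=0; vv,uu=np.nonzero(w); print("washer rows",vv.min(),vv.max(),uu.min(),fish(uu.min()+13,(vv.min()+vv.max())/2,.003,K,R,t).round(4))
im,d,K,R,t=cam("scene"); hsv=cv2.cvtColor(im,cv2.COLOR_RGB2HSV); H,S,V=[hsv[...,i].astype(int) for i in range(3)]
for nm,m,(u0,u1,v0,v1) in(("r",((H<5)|(H>174))&(S>140)&(V>70),(355,385,200,225)),("g",(H>45)&(H<85)&(S>110)&(V>60),(243,260,222,238))):
    q=np.zeros_like(m);q[v0:v1,u0:u1]=m[v0:v1,u0:u1]; vv,uu=np.nonzero(q); print(nm,plane((uu.min()+uu.max())/2,(vv.min()+vv.max())/2,.042,K,R,t).round(4),len(uu))
```

```text
439.3033752441406 100.35955047607422 15.375438690185547 [0.6343 0.1481 0.046 ] [0.6363 0.1482 0.041 ] [0.54222479 0.06017688 0.13909928]
washer rows 85 116 408 [0.6331 0.1478 0.003 ]
438.5869445800781 99.41304016113281 15.477778434753418 [0.6341 0.1479 0.046 ] [0.6361 0.1481 0.041 ] [0.54232457 0.05973556 0.13956842]
washer rows 83 115 407 [0.6325 0.1482 0.003 ]
r [0.6348 0.146  0.042 ] 60
g [ 0.6256 -0.1432  0.042 ] 82
```

```bash
python3 -m creep '.032 .0006 0 0 0 0;.032 .0006 0 0 0 0;.032 .0005 0 0 0 0;.032 .0005 0 0 0 0;0 0 0 0 0 0'
python3 -m creep '0 0 0 0 0 0;0 0 .03 0 0 0;0 0 .03 0 0 0;0 0 .03 0 0 0;0 0 .01 0 0 0'
python3 -m creep '0 0 .002 0 0 0;0 0 0 0 0 0;0 0 0 0 0 0'
python3 go.py 0.5445 0.146 0.0365 90
```

```text
time: 30.98
ee_pos: [0.5447, 0.1923, 0.1405]
tcp_rot: [-180.0, -0.1, 90.1]
force: [0.3, -0.5, -2.5]
gripper_width: 0.454
grasp_force: 33.5
time: 31.4
ee_pos: [0.5428, 0.1859, 0.0357]
tcp_rot: [-179.6, 0.2, 89.8]
force: [-3.6, -4.2, 24.9]
gripper_width: 0.455
grasp_force: 37.5
time: 31.65
ee_pos: [0.5461, 0.188, 0.0398]
tcp_rot: [179.9, -0.0, 89.9]
force: [0.2, -0.1, -1.4]
gripper_width: 0.456
grasp_force: 34.7
rot [ 0.09 -0.01 -0.1 ] n>=0.0 | then trans [-0.042  -0.0016  0.0033] n>=1.0
```

```bash
python3 -m creep '-.012 -.0015 .001 0 0 0;-.012 0 .001 0 0 0;-.008 0 0 0 0 0;-.006 0 0 0 0 0;-.004 0 0 0 0 0'
python3 -m creep '0 0 .001 0 0 0;0 0 0 0 0 0;0 0 0 0 0 0'
python3 - <<'E'
from h import *
o=cam("scene")
save("s5",cv2.resize(o[0][175:245,330:410],None,fx=7,fy=7))
E
```

```text
time: 32.07
ee_pos: [0.5439, 0.1453, 0.0367]
tcp_rot: [-180.0, 0.0, 89.9]
force: [-0.1, -0.4, -1.5]
gripper_width: 0.455
grasp_force: 34.7
time: 32.32
ee_pos: [0.5442, 0.1466, 0.0359]
tcp_rot: [180.0, 0.0, 90.0]
force: [1.1, -1.6, 0.8]
gripper_width: 0.452
grasp_force: 35.7
```

View pics/s5.png

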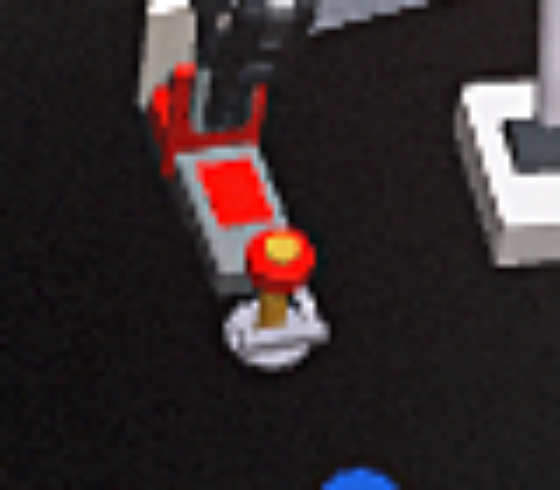

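The neck (272,310) is about 2–3 mm to the -y side of the hook's middle (281). Nudge -2 mm, then release.

```bash
python3 -m creep '-.002 0 0 0 0 0;0 0 0 0 0 0;0 0 0 0 0 0'
python3 -m creep '0 0 0 0 0 0;0 0 0 0 0 0;0 0 0 0 0 0;0 0 0 0 0 0' 0.6 20
python3 -m creep '0 0 0 0 0 0;0 0 0 0 0 0;0 0 0 0 0 0' 0.7
python3 -m creep '0 0 0 0 0 0;0 0 0 0 0 0;0 0 0 0 0 0;0 0 0 0 0 0' 1.0
python3 -m creep '0 0 -.02 0 0 0;0 0 -.04 0 0 0;0 0 -.04 0 0 0;0 0 -.04 0 0 0;0 0 0 0 0 0'
python3 -m creep '0 0 0 0 0 0;0 0 0 0 0 0;0 0 0 0 0 0'
python3 - <<'E'
from h import *
import pickle
def rows(m): 
    for r in m: print(''.join(r))
im,d,K,R,t=cam("wrist"); pickle.dump((im,d,K,R,t),open("w9.pkl","wb"))
hsv=cv2.cvtColor(im,cv2.COLOR_RGB2HSV); H,S,V=[hsv[...,i].astype(int) for i in range(3)]
r=((H<5)|(H>174))&(S>140)&(V>70);w=(V>120)&(S<50)
for y in range(150,216,2): print(y,''.join('#' if a else('o' if b else '.') for a,b in zip(r[y,280:430],w[y,280:430])))
im,d,K,R,t=cam("scene"); P=pts(d,K,R,t)
hsv=cv2.cvtColor(im,cv2.COLOR_RGB2HSV); H,S,V=[hsv[...,i].astype(int) for i in range(3)]
for nm,m,(u0,u1,v0,v1) in(("r",((H<5)|(H>174))&(S>140)&(V>70),(335,390,165,230)),("g",(H>45)&(H<85)&(S>110)&(V>60),(220,270,190,245))):
    q=np.zeros_like(m);q[v0:v1,u0:u1]=m[v0:v1,u0:u1]; c,l,st,ce=cv2.connectedComponentsWithStats(q.astype(np.uint8))
    for i in range(1,c):
        if st[i,4]>8: Q=P[l==i]; print(nm,st[i],np.median(Q,0).round(4),np.percentile(Q[:,2],95).round(3))
print(manip.read_state()["ee_pos"])
E
```

```text
time: 32.62
ee_pos: [0.544, 0.1453, 0.0359]
tcp_rot: [180.0, -0.0, 90.0]
force: [1.6, 2.8, 1.8]
gripper_width: 0.454
grasp_force: 36.0
time: 32.95
ee_pos: [0.5434, 0.1445, 0.0349]
tcp_rot: [-179.9, 0.0, 90.0]
force: [0.1, 0.2, -1.5]
gripper_width: 0.599
grasp_force: 5.7
time: 33.2
ee_pos: [0.5439, 0.1446, 0.0357]
tcp_rot: [180.0, 0.0, 90.0]
force: [-0.5, 0.2, -0.7]
gripper_width: 0.699
grasp_force: 0.0
time: 33.53
ee_pos: [0.5438, 0.1447, 0.0356]
tcp_rot: [-180.0, 0.0, 90.0]
force: [-0.2, 0.2, -0.6]
gripper_width: 0.999
grasp_force: 0.0
time: 33.95
ee_pos: [0.5472, 0.1454, 0.1855]
tcp_rot: [179.1, -0.2, 90.0]
force: [1.1, 0.0, 1.3]
gripper_width: 1.0
grasp_force: 0.0
time: 34.2
ee_pos: [0.543, 0.1445, 0.1735]
tcp_rot: [-179.8, 0.1, 90.0]
force: [0.0, 0.3, -0.5]
gripper_width: 1.001
grasp_force: 0.0
150 ......................................................................................................................................................
152 ...................................................................................................................................
[... 4377 characters left out ...]
ooooo...............................................########.............................................................................
212 ..........oooooooo...............................................########.............................................................................
214 ..........ooooooo................................................########.............................................................................
r [351 184  18  19 197] [0.5702 0.1386 0.0424] 0.064
r [358 200  17  17 134] [0.606  0.1422 0.0278] 0.048
g [239 200  16  16 182] [ 0.5652 -0.1432  0.0476] 0.064
g [244 216  12  18 133] [ 0.6003 -0.143   0.0286] 0.049
[0.54308462 0.14453448 0.17354385]
```

Run:
```python
from h import *
import pickle
from go import go
im,d,K,R,t=pickle.load(open("w9.pkl","rb")); f=lambda u,v,z: fish(u,v,z,K,R,t)[:2]
cap=f(415.5,190,.046); n=f(403,186.3,.024); fr=f(350,191,.062); rr=f(292,195,.062); lab0=f(375,187.7,.026)
print("R cap",cap,"nose",n,"label",lab0,"front outer",f(353,190,.062),"rear outer",f(289.5,190,.062))
im,d,K,R,t=pickle.load(open("w6.pkl","rb"))
hsv=cv2.cvtColor(im,cv2.COLOR_RGB2HSV); H,S,V=[hsv[...,i].astype(int) for i in range(3)]
g=(H>45)&(H<85)&(S>110)&(V>60);w=(V>120)&(S<50)
for y in range(152,214,2): print(y,''.join('#' if a else('o' if b else '.') for a,b in zip(g[y,280:425],w[y,280:425])))
go(.50,.19,.17,90)
im,d,K,R,t=pickle.load(open("o.pkl","rb"))["scene"]; 
im2,d2,K,R,t=cam("scene"); hsv=cv2.cvtColor(im2,cv2.COLOR_RGB2HSV); H,S,V=[hsv[...,i].astype(int) for i in range(3)]
m=(H>=4)&(H<17)&(S>150)&(V>110); m[:,:395]=0;m[:,425:]=0;m[:150]=0;m[185:]=0; v,u=np.nonzero(m); print("ball",plane((u.min()+u.max())/2,(v.min()+v.max())/2,.092,K,R,t))
w=(V>120)&(S<45); 
for y in range(172,214,1): print(y,''.join('o' if b else '.' for b in w[y,390:425]))
```

```text
R cap [0.63111581 0.14841911] nose [0.62477034 0.14592006] label [0.59579438 0.14482144] front outer [0.57017876 0.15264813] rear outer [0.51595098 0.15264653]
152 .................................................................................................................................................
154 .................................................................................................................................................
156 .................................................................................................................................................
158 .................................................................................................................................................
160 .................................................................................................................................................
162 .............oo...........................................##.....................................................ooooooooo.......................
164 ............ooo..................###
[... 4806 characters left out ...]
..........ooo.......
197 .........oooo............ooo.......
198 .........oooo............oooo......
199 .........ooooo...oooooooooooo......
200 ..........ooooooooooooooooooo......
201 ..........oooooooooooooooooooo.....
202 ..........oooooooooooooooooooo.....
203 ...........oooooooooooooooooooo....
204 ...........oooooooooooooooooooo....
205 ...........oooooooooooooooooooo....
206 ............oooooooooooooooooo.....
207 ............oooooooooooooooooo.....
208 ............oooooooooooooooooo.....
209 ...........ooooooooooooooooooo.....
210 ...........oooooooooooooooooo......
211 ...........oooooooooooooooooo......
212 ...........oooo....................
213 ...................................
```

Both probes are clipped: red's plates are 54 mm apart and its cap is 2 mm from the nose axis. Next is the lever, with a closed gripper turned to yaw 172.5.

```bash
python3 -m creep '0 0 -.03 0 0 0;0 0 0 0 0 -6.875;0 0 0 0 0 -6.875;0 0 0 0 0 -6.875;0 0 0 0 0 -6.875' 0.0 30
python3 -m creep '0 0 0 0 0 -6.875;0 0 0 0 0 -6.875;0 0 0 0 0 -6.875;0 0 0 0 0 -6.875;0 0 0 0 0 -6.875'
python3 -m creep '0 0 0 0 0 -6.875;0 0 0 0 0 -6.875;0 0 0 0 0 -6.875;0 0 0 0 0 0;0 0 0 0 0 0'
python3 go.py .510 .273 .205 172.5
```

```text
time: 34.77
ee_pos: [0.5436, 0.1446, 0.2047]
tcp_rot: [-179.9, -0.0, 117.8]
force: [-0.4, -0.4, -0.8]
gripper_width: 0.302
grasp_force: 0.0
time: 35.18
ee_pos: [0.5436, 0.1446, 0.2045]
tcp_rot: [-179.9, -0.1, 152.2]
force: [0.5, 0.7, 0.4]
gripper_width: 0.001
grasp_force: 0.0
time: 35.6
ee_pos: [0.5436, 0.1447, 0.2048]
tcp_rot: [-180.0, -0.1, 172.3]
force: [-0.6, -0.1, 0.3]
gripper_width: -0.002
grasp_force: 0.0
rot [-0.04 -0.07 -0.24] n>=0.0 | then trans [ 0.0501  0.1229 -0.0002] n>=3.2
```

```bash
python3 -m creep '.0125 .0307 0 0 0 0;.0125 .0307 0 0 0 0;.0125 .0307 0 0 0 0;.0125 .0307 0 0 0 0;0 0 0 0 0 0'
python3 -m creep '0 0 0 0 0 0;0 0 .035 0 0 0;0 0 .035 0 0 0;0 0 .035 0 0 0;0 0 .022 0 0 0'
python3 -m creep '0 0 0 0 0 0;0 0 0 0 0 0;0 0 0 0 0 0'
python3 go.py .510 .273 .077 172.5
```

```text
time: 36.02
ee_pos: [0.5084, 0.2777, 0.2049]
tcp_rot: [179.9, -0.1, 172.5]
force: [-0.9, 0.6, 0.6]
gripper_width: 0.002
grasp_force: 0.0
time: 36.43
ee_pos: [0.5091, 0.271, 0.0743]
tcp_rot: [-179.8, -0.2, 172.2]
force: [0.5, -0.5, -0.5]
gripper_width: 0.002
grasp_force: 0.0
time: 36.68
ee_pos: [0.5116, 0.2728, 0.0807]
tcp_rot: [179.9, 0.1, 172.4]
force: [-0.3, 0.7, 0.3]
gripper_width: 0.002
grasp_force: 0.0
rot [ 0.07  0.14 -0.13] n>=0.0 | then trans [ 0.0016 -0.      0.0037] n>=0.1
```

```bash
python3 -m creep '-.014 0 .001 0 0 0;-.012 0 0 0 0 0;-.012 0 0 0 0 0;-.012 0 0 0 0 0;-.012 0 0 0 0 0'
python3 -m creep '-.012 0 0 0 0 0;-.01 0 0 0 0 0;-.008 0 0 0 0 0;-.004 0 0 0 0 0;0 0 0 0 0 0'
python3 -m creep '-.003 0 0 0 0 0;0 0 0 0 0 0;0 0 0 0 0 0'
cat > ball.py <<'E'
from h import *
im,d,K,R,t=cam("scene"); P=pts(d,K,R,t)
hsv=cv2.cvtColor(im,cv2.COLOR_RGB2HSV); H,S,V=[hsv[...,i].astype(int) for i in range(3)]
m=(H>=4)&(H<17)&(S>150)&(V>110)&(P[...,0]>.5)&(P[...,0]<.72)&(P[...,1]>.2)&(P[...,1]<.31); v,u=np.nonzero(m)
print("ball",len(u),plane((u.min()+u.max())/2,(v.min()+v.max())/2,.092,K,R,t).round(4),np.median(P[m],0).round(3))
E
python3 ball.py
```

```text
time: 37.1
ee_pos: [0.5737, 0.2652, 0.0809]
tcp_rot: [179.9, 0.2, 172.4]
force: [-0.6, 0.5, 0.8]
gripper_width: 0.0
grasp_force: 0.5
time: 37.52
ee_pos: [0.605, 0.2607, 0.0801]
tcp_rot: [180.0, -0.1, 172.4]
force: [-11.1, -0.4, 6.0]
gripper_width: -0.002
grasp_force: 5.1
time: 37.77
ee_pos: [0.6054, 0.2608, 0.08]
tcp_rot: [-179.9, -0.4, 172.5]
force: [-22.3, -1.9, 9.9]
gripper_width: 0.002
grasp_force: 11.2
ball 82 [0.6053 0.2891 0.092 ] [0.634 0.256 0.101]
```

```bash
python3 -m creep '.02 0 0 0 0 0;.02 0 0 0 0 0;0 0 -.04 0 0 0;0 0 -.04 0 0 0;0 0 -.04 0 0 0'
python3 -m creep '0 0 0 0 0 0;0 0 0 0 0 0;0 0 0 0 0 0;0 0 0 0 0 0'
python3 ball.py
python3 - <<'E'
from h import *
im,d,K,R,t=cam("scene"); P=pts(d,K,R,t)
hsv=cv2.cvtColor(im,cv2.COLOR_RGB2HSV); H,S,V=[hsv[...,i].astype(int) for i in range(3)]
B=(P[...,0]<.7)&(P[...,0]>.35)&(abs(P[...,1])<.5)
for k,m in dict(o=(H>=6)&(H<19)&(S>140)&(V>110),r=((H<5)|(H>174))&(S>140)&(V>70),g=(H>45)&(H<85)&(S>110)&(V>60)).items():
    c,l,st,ce=cv2.connectedComponentsWithStats((m&B).astype(np.uint8))
    for i in range(1,c):
        if st[i,4]>20: Q=P[l==i]; print(k,st[i,4],np.median(Q,0).round(3),np.percentile(Q[:,2],95).round(3))
E
```

```text
time: 38.23
ee_pos: [0.5685, 0.2652, 0.2011]
tcp_rot: [180.0, 0.1, 172.4]
force: [1.0, -0.1, 0.3]
gripper_width: 0.002
grasp_force: 0.0
time: 38.57
ee_pos: [0.5686, 0.265, 0.1968]
tcp_rot: [-179.9, -0.1, 172.4]
force: [0.7, 0.0, -0.3]
gripper_width: 0.004
grasp_force: 0.0
ball 81 [0.6265 0.2593 0.092 ] [0.634 0.256 0.101]
o 222 [0.556 0.36  0.064] 0.068
o 227 [0.582 0.426 0.064] 0.068
o 84 [0.635 0.255 0.101] 0.107
r 1160 [0.439 0.239 0.062] 0.103
r 197 [0.57  0.139 0.043] 0.064
r 134 [0.606 0.142 0.028] 0.049
g 180 [ 0.565 -0.144  0.046] 0.064
g 132 [ 0.601 -0.143  0.028] 0.049
```

```bash
python3 -c "
from plant import manip
print(manip.finish_job())"
```

```text
the job is handed in; nothing more can be done
None
```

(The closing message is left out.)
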